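Carry the sprung thread mast upright into the splicer's guide fork

TASK

Take the thread stand by its upright grip post, lift it just clear of the table where it stands and, by moving or tilting the stand alone, raise its leaning mast and keep it freely balanced upright in the air for at least four seconds. Then carry it to the white machine bed without letting the mast sag back towards its stops, bring the neck of the mast in between the two prongs of the guide fork, set the stand down flat on the bed and let go. Do not touch the mast with the robot, do not bang the mast or the stand against the fork or the bed, and leave everything else on the table where it is.

Things in the scene. Friction and masses are not known exactly. Their poses are not given: they have to be found in the camera images.
- stand: Thread stand, loose, 0.75 kg (+-25 %) without its mast. Aluminium base plate 270 x 90 x 12 mm; origin on its underside, below the grip post; x along the plate to the mast, z up. Plate from x = -70 to +200 mm, y = +-45 mm. Behind the post a low, heavy steel counterweight, x = -66 to -30 mm, up to z = 32 mm.
- stand_grip (a point): Point to grip, in the middle of the black rubber grip post, 52 mm above the stand's underside; axes as the stand's. The post is 30 x 30 mm square, faces along the stand's x and y, at the stand's x = 0, from z = 12 to 76 mm; grip it firmly from above, fingers closing along the stand's y (or x).
- mast_hinge (a point): Middle of the mast's hinge, in the stand's frame at x = 170, y = 0, z = 35 mm; axes as the stand's, the hinge axis is x. Between plate and mast act a spring of 0.442 N m/rad (zero at lean 0) and damping of 0.014 N m s/rad. Rolling the plate about its x pushes the mast by spring times angle; moving it sideways pushes the mast too.
- mast (a joint): Lean of the mast from square to the plate (rad), positive leans to the stand's -y (right-hand about +x), stops at +-0.30. Mast with cone: 0.25 kg (-5 to +4 %), centre of mass 200 mm above the hinge, inertia about the hinge 0.0105 kg m2. The spring carries only 0.9 of the weight moment (0.49 N m/rad): it falls slowly (time constant 0.6 s) to a stop; it starts on the + one.
- mast_neck (a point): Point on the axis of the mast's bare aluminium rod (14 mm diameter), 110 mm above the hinge (145 mm above the stand's underside when upright): the part that goes between the prongs; z along the mast upwards, x as the stand's.
- mast_cone (a point): Centre of the foot of the yellow thread cone on the mast, 163 mm above the hinge; axes as the neck's. The cone is 105 mm tall, radius 42 mm at the foot and 24 mm at the top; mast top 274 mm above the hinge.
- bed: White machine bed, fixed, its place and yaw vary. Flat aluminium top 45 mm above the table, from x = -180 to +240 mm and y = +-90 mm in its frame; origin at table height; x points away from the robot, along the prongs. From x = 191 mm on stands a block with a column (up to 203 mm above the table) that carries the fork.
- fork_mouth (a point): Midway between the tips of the two steel prongs of the guide fork; axes as the bed's. At the bed's x = 60, y = 0, z = 190 mm, 145 mm above its top. The prongs (12 mm thick, 42 mm clear between) run from here 135 mm level along +x; the mouth is open to -x. With the stand square on the bed and the neck 25 to 60 mm inside the mouth, its front clears the block.
- glue: White glue bottle, 60 mm diameter, 170 mm tall, loose bystander; origin under its centre.
- tape: Roll of paper tape lying flat, 90 mm diameter, 24 mm high, loose bystander; origin under its centre.
- spare_cone: Spare thread cone, 84 mm diameter, 105 mm tall, loose bystander; origin under its centre.
- hammer: Hammer lying on the table, loose bystander.
- scraper: Spatula-like scraper lying on the table, loose bystander.
- mug: Mug, 80 mm diameter, 90 mm tall, loose bystander; origin under its centre.
- offcut: Dark wood offcut 120 x 45 x 22 mm, loose bystander; origin under its centre.

How it is judged:
By the outcome, as a careful person would: the job done as asked, in the order asked, and still so for the second after the job is handed in, with the robot touching nothing.
It also fails if it takes over 72 s, if anything falls off the work surface, if the arm or the gripper's body presses on something with over 40 N, if the wrist force passes 120 N, or if a joint passes its speed limit or range.

ROBOT

A 6-joint arm with a two-finger parallel gripper is mounted at the origin on the work surface. World frame = base frame: x ahead of the robot, y to its left, z up, the work surface at z = 0. Lengths are in m, angles in degrees, forces in N, time in s.
With the tool pointing down it reaches from about 0.4 to 0.825 m from the base axis. Payload 7 kg.
Tool frame: the origin (TCP) lies on the centre line of the jaws, within the pads' length; the fingertips stand 19 mm ahead of it and the grasp point (between the pads) is the TCP; z points along the fingers, y is the line along which they close (so a half turn about z gives the same grasp; the last joint's range is limited). The gripper opens to 88 mm and grips with 3 to 60 N. Pads are 19 mm wide; open, the fingers measure 130 mm over their backs; the gripper's body (78 mm by 193 mm) begins 47 mm behind the grasp point.
Start: joints at [-58.722, 20.546, 0.682, 0, -70.136, -16.507], TCP at [0.172, -0.653, 0.246] pointing down, gripper open.
Joint ranges: [-176.03, 176.03], [-82.01, 121.73], [-58.28, 71.71], [-173.87, 95.51], [-174.79, -0.11], [-173.66, 173.66]. Speed limits (degrees/s): [136.94, 136.94, 172.46, 180, 180, 180].

INTERFACE

Orientations are given as [roll, pitch, yaw] about the fixed x, y, z axes, in that order (R = Rz(yaw) Ry(pitch) Rx(roll)).
In Python, from plant import ctrl gives the robot as it stands.
- The arm moves only by the tool move_arm, never from a script. Its argument "motion" is a list of rows, each a list of 3 entries, a list of its own where there are three numbers: the shift along the tool's x, y, z in mm, then the turn, a rotation vector about the tool's x, y, z in degrees, then the closure, from 0 (fully open) to 1 (shut). A call has 1 to 10 rows; each row is the pose to reach, as a shift and turn from the pose commanded when the call began, along the tool's axes at that moment; what a row does not reach only later rows make up. A row lasts 1/12 s, in which the tool goes at most 41.7 mm and 7.16 degrees, less where a joint would pass 70% of its speed; a pose out of reach is approached as far as the arm can. A call with a gripper value outside its range is refused whole. The fingers move at their own pace and stop on an object; the grip force is fixed at half the most. Time passes only in rows, so rows that repeat a pose let the fingers close. It gives the time, the measured TCP pose, the force, the opening and the grip force at its end, in the units of the state.
- ctrl.get_obs(): the state, without advancing time (a new reading comes with each control period).
- ctrl.snapshot(name): name is "side" or "top"; returns a dict with "color" (384x512x3 uint8, blue, green, red), "camera_matrix" (3x3 intrinsics, pixels), "cam_to_world" (4x4, takes a point from camera to world coordinates). Camera axes: x right, y up, looking along -z (the intrinsics and any distortion apply to the point x, -y, -z); pixel columns grow to the right and rows downward; lengths in m; the calibration is good to about 2 mm. A picture is of the moment at which its call begins. There is no depth.
- ctrl.close_job(): hands the job in; it is judged then, once.
The state is a dict: "clock": time; "joint_pos": joint angles; "qvel": joint speeds; "tau": joint torques, N m; "tool_pos": TCP position; "orientation": TCP orientation; "force": force on the tool from outside, world axes, zero at the start; "moment": the same for the moment, N m; "opening": finger opening in m; "gripper_force": force on a finger pad.
Only numpy, scipy, OpenCV 4.12 (cv2) and the standard library are available. Lean on these libraries where they do the work, as an engineer would, in place of code of your own. Each camera call takes 0.05 s, during which the arm holds its last target. There are 200 camera calls.

## Working session

There is one attempt and no reset: what is moved stays moved. The work goes in short steps, Python scripts to look and compute and a tool call to move; the robot and the scene stay as the last step left them, time stands still between calls to the robot, and variables do not carry over. Pictures are saved under pics/ and viewed, at most 13 in all, crops included, and the job is handed in when it is done.

Besides the shell and the picture viewer there is one more tool, called after "Call:" as name(argument=value, ...), one argument or row to a line, values as JSON. move_arm: Moves the arm, as the interface text tells. Its arguments: {"type":"object","properties":{"motion":{"type":"array"}},"required":["motion"]}

```bash
ls; mkdir -p pics; python3 - <<'E'
from plant import ctrl
import cv2,numpy as np
np.set_printoptions(precision=4,suppress=True)
for n in ("side","top"):
    s=ctrl.snapshot(n); cv2.imwrite(f"pics/{n}0.png",s["color"]); print(n,s["camera_matrix"],s["cam_to_world"],[k for k in s])
print(ctrl.get_obs())
E
```

```text
pics
side [[480.7413   0.     255.1865]
 [  0.     480.7413 188.1862]
 [  0.       0.       1.    ]] [[-0.9976  0.0448 -0.0519  0.5021]
 [-0.0683 -0.7137  0.6971  1.2995]
 [-0.0058  0.699   0.7151  1.4843]
 [ 0.      0.      0.      1.    ]] ['color', 'camera_matrix', 'cam_to_world']
top [[461.6728   0.     258.2766]
 [  0.     461.6728 197.2905]
 [  0.       0.       1.    ]] [[ 0.0148  0.9815 -0.1911  0.2461]
 [-0.9999  0.0153  0.0013 -0.0135]
 [ 0.0042  0.1911  0.9816  1.7935]
 [ 0.      0.      0.      1.    ]] ['color', 'camera_matrix', 'cam_to_world']
{'clock': 0.1, 'joint_pos': array([-58.7225,  20.5872,   0.6388,  -0.0173, -70.1366, -16.5088]), 'qvel': array([ 0.0182, -0.0585,  0.1063, -0.0172, -0.0727, -0.0124]), 'tau': array([  0.0004, -58.4161,  29.3754,   7.0156,   0.0102,  -0.    ]), 'tool_pos': array([ 0.172 , -0.6523,  0.2447]), 'orientation': array([ 179.9139,   -0.0085, -165.2372]), 'force': array([ 0.1263,  0.0462, -0.9717]), 'moment': array([-0.0429, -0.0356, -0.0242]), 'gripper_force': 0.0, 'opening': 0.08766285833443332}
```

```bash
sleep 1; python3 -c "
import cv2,numpy as np
a=cv2.imread('pics/side0.png');b=cv2.imread('pics/top0.png')
print(a.shape,b.shape)"
```

```text
(384, 512, 3) (384, 512, 3)
```

View pics/side0.png

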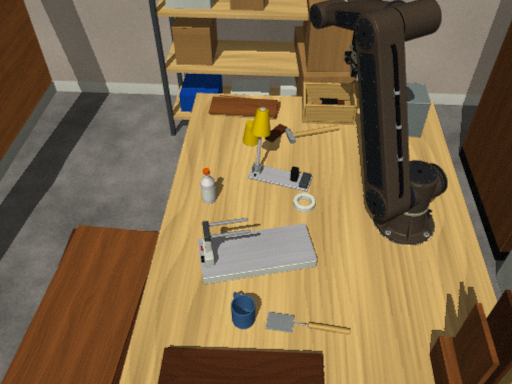

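View pics/top0.png

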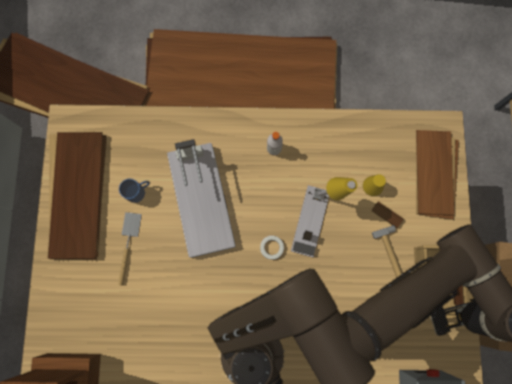

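```bash
python3 - <<'E'
import cv2,numpy as np
a=cv2.imread('pics/side0.png');b=cv2.imread('pics/top0.png')
c=cv2.resize(b[130:265,160:360],(800,540),interpolation=cv2.INTER_CUBIC)
d=cv2.resize(a[95:285,185:325],(560*600//760,600),interpolation=cv2.INTER_CUBIC)
cv2.imwrite('pics/topc.png',c)
d=cv2.resize(a[95:285,190:330],(442,600),interpolation=cv2.INTER_CUBIC)
cv2.imwrite('pics/sidec.png',d)
E
```

```text
(no output)
```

View pics/topc.png

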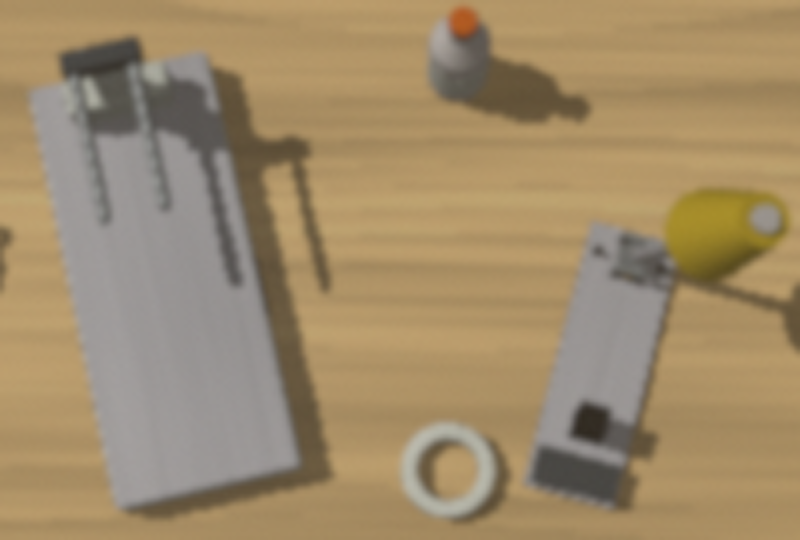

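View pics/sidec.png

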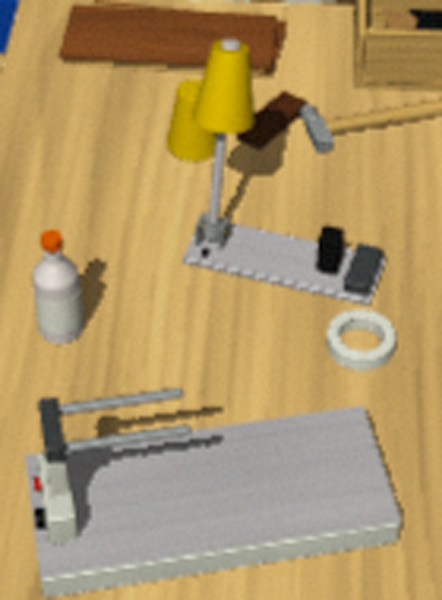

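```bash
cat > h.py <<'E'
import numpy as np,cv2
from scipy.optimize import least_squares
K={"side":np.array([[480.7413,0,255.1865],[0,480.7413,188.1862],[0,0,1]]),"top":np.array([[461.6728,0,258.2766],[0,461.6728,197.2905],[0,0,1]])}
T={}
def init(ctrl):
    for n in K: T[n]=ctrl.snapshot(n)["cam_to_world"]
def proj(n,P):
    P=np.atleast_2d(P); C=T[n]; q=(P-C[:3,3])@C[:3,:3]; q=q*[1,-1,-1]
    u=q@K[n].T; return u[:,:2]/u[:,2:]
def Rz(a): c,s=np.cos(a),np.sin(a); return np.array([[c,-s,0],[s,c,0],[0,0,1]])
E
python3 - <<'E'
from plant import ctrl
import h,numpy as np
from h import *
np.set_printoptions(precision=4,suppress=True)
init(ctrl); np.savez('T.npz',**T)
obs={'stand':{'top':[((-70,45,12),(292,251.75)),((-70,-45,12),(314.25,256.5)),((200,45,12),(309,185.5)),((0,0,76),(308.5,234.7))],
 'side':[((200,45,12),(248.6,177.3)),((0,0,76),(294.8,168.2)),((-70,45,0),(307.5,190.8))]},
'bed':{'top':[((240,90,45),(168,153)),((240,-90,45),(211.75,143.2)),((-180,-90,45),(234.75,246.5)),((-180,90,45),(190.2,257)),((60,27,190),(186.25,185)),((60,-27,190),(201.5,181.7))],
'side':[((-180,90,45),(316.7,259)),((-180,-90,45),(305.9,224.2)),((240,90,45),(203.3,277.7)),((240,-90,45),(198.6,240.7)),((60,-27,190),(248,219.4)),((60,27,190),(249.5,231.2))]}}
for o,d in obs.items():
    def f(p):
        r=[]
        for n,l in d.items():
            P=np.array([a for a,_ in l])/1000; U=np.array([b for _,b in l])
            r.append((proj(n,P@Rz(p[3]).T+p[:3])-U).ravel())
        return np.concatenate(r)
    s=least_squares(f,[.5,0,0,0],loss='soft_l1'); print(o,s.x,np.degrees(s.x[3])); print(f(s.x).reshape(-1,2))
E
```

```text
stand [ 0.4413 -0.209  -0.0068 -0.2422] -13.875282525781824
[[-0.158  -0.4902]
 [ 0.2713  0.7294]
 [-0.7873 -0.2972]
 [ 0.7796  0.1877]
 [-0.6569 -0.9262]
 [ 0.4899  0.2504]
 [ 0.0014  0.7   ]]
bed [ 0.5497  0.1994 -0.0089  0.2479] 14.200939526489243
[[-0.59    0.1454]
 [ 0.2357 -0.0976]
 [ 0.7218 -0.1889]
 [-1.1716  0.3135]
 [ 0.6055 -0.1036]
 [ 0.143  -0.1921]
 [ 0.9303  1.3129]
 [-0.5462 -0.8246]
 [ 0.2695  0.252 ]
 [ 0.0459 -1.894 ]
 [-0.8552  0.4374]
 [ 0.2322  0.2307]]
```

```bash
cat >> h.py <<'E'
import os
if os.path.exists('T.npz'): T.update(np.load('T.npz'))
from scipy.spatial.transform import Rotation as Ro
def delta(o,pos,rpy):
    "shift mm, turn deg in tool axes from the measured pose"
    R=Ro.from_euler('xyz',o["orientation"],degrees=True)
    G=Ro.from_euler('xyz',rpy,degrees=True)
    return R.inv().apply(np.array(pos)-o["tool_pos"])*1000, (R.inv()*G).as_rotvec(degrees=True)
E
python3 - <<'E'
from plant import ctrl
from h import *
np.set_printoptions(precision=4,suppress=True)
obs={'stand':{'top':[((-70,45,12),(292,251.75)),((-70,-45,12),(314.25,256.5)),((200,45,12),(309,185.5)),((0,0,76),(308.5,234.7))],
 'side':[((200,45,12),(248.6,177.3)),((0,0,76),(294.8,168.2)),((-70,45,0),(307.5,190.8))]},
'bed':{'top':[((240,90,45),(168,153)),((240,-90,45),(211.75,143.2)),((-180,-90,45),(234.75,246.5)),((-180,90,45),(190.2,257)),((60,27,190),(186.25,185)),((60,-27,190),(201.5,181.7))],
'side':[((-180,90,45),(316.7,259)),((-180,-90,45),(305.9,224.2)),((240,90,45),(203.3,277.7)),((60,-27,190),(248,219.4)),((60,27,190),(249.5,231.2))]}}
for o,d in obs.items():
  for zf in (1,0):
    def f(p):
        r=[]
        for n,l in d.items():
            P=np.array([a for a,_ in l])/1000; U=np.array([b for _,b in l])-.36
            r.append((proj(n,P@Rz(p[3]).T+p[:3]*[1,1,zf])-U).ravel())
        return np.concatenate(r)
    s=least_squares(f,[.5,0,0,0],loss='soft_l1'); print(o,s.x,np.degrees(s.x[3]),s.cost)
o=ctrl.get_obs(); print(delta(o,[.442,-.210,.25],[180,0,166.1]))
E
```

```text
stand [ 0.4425 -0.2073 -0.0034 -0.2428] -13.91292195268663 2.018176673171355
stand [ 0.4423 -0.2063  0.371  -0.242 ] -13.86797566199605 2.2271868392634833
bed [ 0.5505  0.2003 -0.0049  0.2458] 14.081183641271224 3.3033970221233666
bed [0.5498 0.2013 0.     0.246 ] 14.097019717646958 4.476157051880044
(array([-373.8522,  359.0005,   -4.7023]), array([ 0.0569, -0.0217, 28.6682]))
```

Call:
move_arm(
  motion=[
    [[-29,28,0],[0,0,4],0],
    [[-58,55,0],[0,0,9],0],
    [[-87,83,0],[0,0,14],0],
    [[-116,111,0],[0,0,19],0],
    [[-145,139,0],[0,0,24],0],
    [[-174,166,0],[0,0,28.7],0],
    [[-203,194,0],[0,0,28.7],0],
    [[-232,222,0],[0,0,28.7],0],
    [[-261,249,0],[0,0,28.7],0],
    [[-289,277,0],[0,0,28.7],0],
  ],
)

```text
clock: 1.03
tool_pos: [0.3815, -0.3094, 0.2458]
orientation: [-180.0, 0.0, 166.1]
force: [0.9, -0.5, 0.3]
opening: 0.0875
gripper_force: 0.0
```

Call:
move_arm(
  motion=[
    [[-11,37,0],[0,0,0],0],
    [[-22,74,0],[0,0,0],0],
    [[-33,105,0],[0,0,0],0],
    [[-35,113,10],[0,0,0],0],
    [[-35,113,45],[0,0,0],0],
    [[-35,113,80],[0,0,0],0],
    [[-35,113,110],[0,0,0],0],
    [[-35,113,125],[0,0,0],0],
    [[-35,113,125],[0,0,0],0],
    [[-35,113,125],[0,0,0],0],
  ],
)

```text
clock: 1.87
tool_pos: [0.4416, -0.2101, 0.1202]
orientation: [-180.0, -0.1, 166.1]
force: [0.2, 0.2, 1.4]
opening: 0.0876
gripper_force: 0.0
```

```bash
python3 - <<'E'
from plant import ctrl
from h import *
np.set_printoptions(precision=4,suppress=True)
o=ctrl.get_obs(); print(o["clock"],o["tool_pos"],o["orientation"],o["joint_pos"]); print(delta(o,[.4423,-.207,.052],[180,0,166.1]))
a=[ctrl.snapshot(n)["color"] for n in("top","side")]
c=cv2.resize(a[0][170:270,270:370],(400,400),interpolation=3);d=cv2.resize(a[1][90:210,230:330],(400,480),interpolation=3)
v=np.zeros((480,800,3),np.uint8);v[:400,:400]=c;v[:,400:]=d
cv2.imwrite('pics/g.png',v)
E
```

```text
1.8667 [ 0.4416 -0.2101  0.1202] [-179.9608   -0.1147  166.0742] [  -2.3438   10.2689  -31.96      0.0208  -47.8913 -101.5959]
(array([-0.0667,  3.2559, 68.1898]), array([-0.0392, -0.1147, -0.0257]))
```

View pics/g.png

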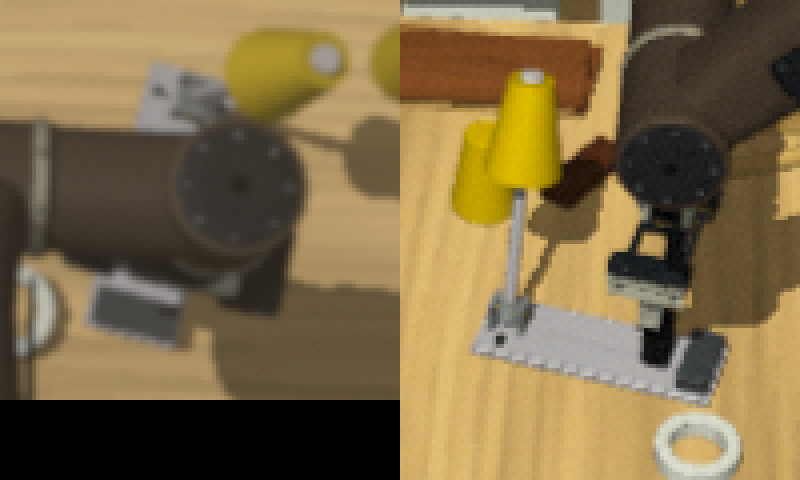

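Call:
move_arm(
  motion=[
    [[0,3,25],[0,0,0],0],
    [[0,3,50],[0,0,0],0],
    [[0,3,64],[0,0,0],0],
    [[0,3,68],[0,0,0],0],
    [[0,3,68],[0,0,0],0],
    [[0,3,68],[0,0,0],0.3],
    [[0,3,68],[0,0,0],0.6],
    [[0,3,68],[0,0,0],1],
    [[0,3,68],[0,0,0],1],
    [[0,3,68],[0,0,0],1],
  ],
)

```text
clock: 2.8
tool_pos: [0.4432, -0.207, 0.0532]
orientation: [180.0, 0.1, 166.1]
force: [-0.7, -0.5, 0.4]
opening: 0.0602
gripper_force: 0.0
```

Call:
move_arm(
  motion=[
    [[0,0,0],[0,0,0],1],
    [[0,0,0],[0,0,0],1],
    [[0,0,0],[0,0,0],1],
    [[0,0,0],[0,0,0],1],
    [[0,0,0],[0,0,0],1],
    [[0,0,0],[0,0,0],1],
  ],
)

```text
clock: 3.3
tool_pos: [0.443, -0.2064, 0.0526]
orientation: [180.0, 0.0, 166.1]
force: [-0.1, 5.4, 2.1]
opening: 0.0295
gripper_force: 30.0
```

```bash
cat >> h.py <<'E'
def stand_pose(o):  # stand rotation and origin from the tool pose, stand held square in the jaws
    R=Ro.from_euler('xyz',o["orientation"],degrees=True).as_matrix()
    Rs=R@np.diag([-1,1,-1]); return Rs,o["tool_pos"]-Rs@[0,0,.052]
t_=np.linspace(0,2*np.pi,40,endpoint=False)
CONE=np.vstack([np.c_[.042*np.cos(t_),.042*np.sin(t_),0*t_+.163],np.c_[.024*np.cos(t_),.024*np.sin(t_),0*t_+.268]])
def cone_c(n,Rs,p,phi):
    M=Ro.from_rotvec([phi,0,0]).as_matrix()
    P=(CONE@M.T+[.17,0,.035])@Rs.T+p
    m=cv2.moments(cv2.convexHull(proj(n,P).astype(np.float32)))
    return np.array([m['m10'],m['m01']])/m['m00']
def yellow(n,img,near):
    hsv=cv2.cvtColor(img,cv2.COLOR_BGR2HSV)
    m=cv2.inRange(hsv,(22,170,50),(33,255,255))
    k,l,st,c=cv2.connectedComponentsWithStats(m)
    i=min([i for i in range(1,k) if st[i,4]>60],key=lambda i:np.hypot(*(c[i]-near)))
    hull=cv2.convexHull(np.argwhere(l==i)[:,::-1].astype(np.float32))
    M=cv2.moments(hull); return np.array([M['m10'],M['m01']])/M['m00'],st[i,4]
E
python3 - <<'E'
from plant import ctrl
from h import *
np.set_printoptions(precision=4,suppress=True)
o=ctrl.get_obs(); print(o)
Rs,p=stand_pose(o)
for n in("top","side","top"):
    c=cone_c(n,Rs,p,.3); y,A=yellow(n,ctrl.snapshot(n)["color"],c); print(n,c,y,A,(cone_c(n,Rs,p,.2)-c)/-.1)
E
```

```text
{'clock': 3.3, 'joint_pos': array([  -1.9011,   15.884 ,  -36.1851,   -0.055 ,  -37.9173, -101.9653]), 'qvel': array([-0.0241,  0.0966,  0.0133, -0.0194,  0.0453, -0.0421]), 'tau': array([ -2.7737, -40.5614,  18.6729,   5.4355,   0.0686,  -0.1659]), 'tool_pos': array([ 0.443 , -0.2064,  0.0526]), 'orientation': array([179.9641,   0.0062, 166.0902]), 'force': array([-0.0511,  5.4178,  2.1356]), 'moment': array([1.9657, 0.0625, 0.2342]), 'gripper_force': 30.000286102294922, 'opening': 0.02949902790837937}
top [340.8449 186.785 ] [339.7107 187.227 ] 382 [54.5173 14.3832]
side [261.3812 122.5812] [256.8279 127.4083] 676 [ 14.4248 -21.0275]
top [340.8449 186.785 ] [339.6683 187.219 ] 382 [54.5173 14.3832]
```

Call:
move_arm(
  motion=[
    [[0,0,-1],[0,0,0],1],
    [[0,0,-3],[0,0,0],1],
    [[0,0,-6],[0,0,0],1],
    [[0,0,-10],[0,0,0],1],
    [[0,0,-14],[0,0,0],1],
    [[0,0,-17],[0,0,0],1],
    [[0,0,-19],[0,0,0],1],
    [[0,0,-20],[0,0,0],1],
    [[0,0,-20],[0,0,0],1],
    [[0,0,-20],[0,0,0],1],
  ],
)

```text
clock: 4.28
tool_pos: [0.4427, -0.207, 0.0725]
orientation: [180.0, -0.0, 166.1]
force: [-0.0, -0.6, -10.4]
opening: 0.0299
gripper_force: 30.0
```

```bash
python3 - <<'E'
from plant import ctrl
from h import *
np.set_printoptions(precision=4,suppress=True)
o=ctrl.get_obs(); print({k:o[k] for k in('clock','tool_pos','orientation','force','moment','opening')})
Rs,p=stand_pose(o)
S=[]
for n in("top","side"):
    s=ctrl.snapshot(n)["color"];S.append(s)
    c=cone_c(n,Rs,p,.3); y,A=yellow(n,s,c); print(n,c,y,A)
d=cv2.resize(S[1][90:210,230:330],(500,600),interpolation=3)
cv2.imwrite('pics/l.png',d)
E
```

```text
{'clock': 4.2833, 'tool_pos': array([ 0.4427, -0.207 ,  0.0725]), 'orientation': array([179.9957,  -0.0011, 166.0644]), 'force': array([ -0.0434,  -0.6276, -10.4054]), 'moment': array([ 0.2059,  0.3248, -0.0422]), 'opening': 0.029884471835085157}
top [342.0638 185.6207] [341.1533 185.9391] 386
side [261.4713 118.6728] [256.7854 125.3863] 696
```

View pics/l.png

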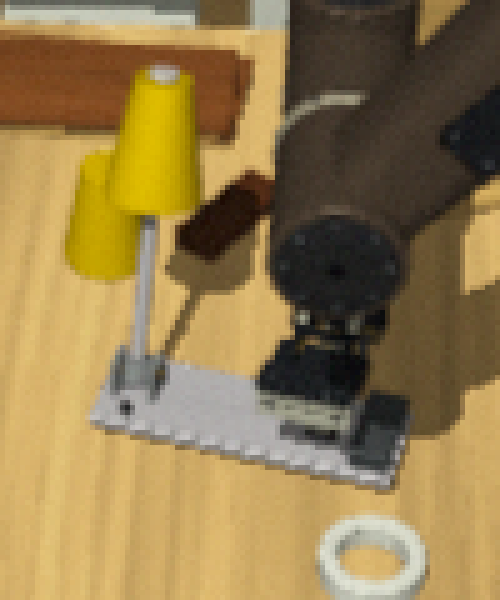

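```bash
cat > ctl.py <<'E'
import sys,json
from plant import ctrl
from h import *
I,k,c,ml=.0105,.442,.014,.05; TAU=.03; DT=1/240; ROW=1/12
BIAS=np.array([-.91,.32])
def sim(s,nodes,rho,vy,durs,stop=.3):
    """s=[th,w,d,g,rho_a,v_a,rho_cmd]; nodes: rho target at the end of each segment, vy lateral speed in it"""
    th,w,d,g,ra,va,rc=s
    for r1,v,T in zip(rho,vy,durs):
        n=max(1,round(T/DT)); r0=rc
        for i in range(n):
            rc=r0+(r1-r0)*(i+1)/n
            rd=(rc-ra)/TAU; ay=(v-va)/TAU; ra+=rd*DT; va+=ay*DT
            w+=DT*(g*th-k*(th-ra-d)-c*(w-rd)+ml*ay)/I; th+=DT*w
            if th-ra>stop: th=stop+ra; w=min(w,rd)
            if th-ra<-stop: th=-stop+ra; w=max(w,rd)
    return np.array([th,w,d,g,ra,va,rc])
def prop(s,P,rho,vy,durs):
    f=lambda q: sim(np.r_[q,s[4:]],None,rho,vy,durs)
    s1=f(s[:4]); J=np.array([(f(s[:4]+e)-s1)[:4]/1e-4 for e in np.eye(4)*1e-4]).T
    T=sum(durs); return s1,J@P@J.T+np.diag([1e-6,4e-4,1e-7,1e-7])*T
def hinge(b): return b[:2]+.17*np.array([np.cos(b[3]),np.sin(b[3])])
def tool(b,rho): return Ro.from_matrix(Rz(b[3])@Ro.from_rotvec([rho,0,0]).as_matrix()@np.diag([-1,1,-1]))
def measure():
    o=ctrl.get_obs(); Rs,p=stand_pose(o); img=ctrl.snapshot("top")["color"]
    roll=np.arcsin(Rs[2,1]); best=None
    y,A=yellow("top",img,cone_c("top",Rs,p,S['s'][0]-roll)+BIAS)
    r=least_squares(lambda q:cone_c("top",Rs,p,q[0])+BIAS-y,[S['s'][0]-roll],diff_step=1e-3)
    return o,r.x[0]+roll,roll,A,np.sqrt(2*r.cost),img
try: S=json.load(open('S.json'))
except FileNotFoundError:
    o=ctrl.get_obs()
    S=dict(t=o["clock"],b=[.4427,-.207,.0725,np.radians(-13.93)],s=[.3,0,0,.4905,0,0,0],P=np.diag([1e-6,1e-6,4e-6,1.5e-4]).tolist(),pend=[],path=None)
s=np.array(S['s']);P=np.array(S['P'])
# 1 rows executed since
if S['pend']:
    s,P=prop(s,P,[q[0] for q in S['pend']],[q[1] for q in S['pend']],[ROW]*len(S['pend'])); S['t']+=ROW*len(S['pend']); S['b']=S['nb']
# 2 look
for i in range(int(sys.argv[1])):
    S['s']=s.tolist(); o,th,roll,A,res,img=measure()
    if i==0: print("clock err %.3f"%(o["clock"]-S['t']))
    print("th pred %.4f meas %.4f roll %.4f cmd %.4f area %d res %.2f"%(s[0],th,roll,s[6],A,res))
    Kk=P[:,0]/(P[0,0]+.004**2); s[:4]+=Kk*(th-s[0]); P=P-np.outer(Kk,P[0]); s[4]=roll
    s,P=prop(s,P,[s[6]],[0],[.05]); S['t']+=.05
print("est th %.4f w %.4f d %.4f g %.4f sd"%tuple(s[:4]),np.sqrt(np.diag(P)).round(4)," tool",o["tool_pos"].round(4),o["orientation"].round(2),"F",o["force"].round(1))
# 3 plan: n rows to run, m more planned after a 0.1 s look; path goal x y z yawdeg rows
n,m=int(sys.argv[2]),int(sys.argv[3]); b0=np.array(S['b'])
if len(sys.argv)>4:
    g=[float(a) for a in sys.argv[4:9]]; S['path']=dict(a=b0.tolist(),g=g[:3]+[np.radians(g[3])],N=g[4],i=0)
def at(i):
    p=S['path']
    if not p: return b0
    u=min(1,i/p['N']); u=u**3*(10-15*u+6*u*u); return np.array(p['a'])*(1-u)+np.array(p['g'])*u
i0=S['path']['i'] if S['path'] else 0
B=[b0]+[at(i0+j) for j in range(1,n+m+1)]
vy=[(hinge(B[j+1])-hinge(B[j]))@[-np.sin(B[j][3]),np.cos(B[j][3])]/ROW for j in range(n+m)]
ins=lambda a,x:list(a[:n])+[x]+list(a[n:])
durs=ins([ROW]*(n+m),.1)
def full(u): r=np.r_[u,-s[2]]; return ins(r,r[n-1])
def cost(u):
    q=sim(s,None,full(u),ins(vy,0),durs); tr=[]
    z=s; 
    for r,v,T in zip(full(u),ins(vy,0),durs): z=sim(z,None,[r],[v],[T]); tr.append(z[0])
    return np.r_[z[0]*40,z[1]*25,u*1.,np.diff(np.r_[s[6],u,-s[2]])*3,np.array(tr)*.3]
u=least_squares(cost,np.full(n+m-1,-.01),bounds=(-.11,.11)).x
rho=np.r_[u,-s[2]][:n]
R0=tool(b0,s[6]); rows=[];pend=[];bp=b0
for j in range(n):
    b=B[j+1]; sh=np.round(R0.inv().apply(b[:3]-b0[:3])*1000,1); ro=np.round((R0.inv()*tool(b,rho[j])).as_rotvec(degrees=True),1)
    T=R0*Ro.from_rotvec(ro,degrees=True); M=T.as_matrix()@np.diag([-1,1,-1])
    bq=np.r_[b0[:3]+R0.apply(sh)/1000,np.arctan2(M[1,0],M[0,0])]; rr=np.arcsin(M[2,1])
    rows.append([[float(a)+0 for a in sh],[float(a)+0 for a in ro],1]); pend.append([rr,(hinge(bq)-hinge(bp))@[-np.sin(bq[3]),np.cos(bq[3])]/ROW]); bp=bq
print(json.dumps(rows).replace('.0,',',').replace('.0]',']').replace('-0,','0,').replace('-0]','0]'))
z=s;tr=[]
for r,v in pend: z=sim(z,None,[r],[v],[ROW]); tr.append(z[0])
print("pred th",np.round(tr,3),"w %.3f"%z[1])
if S['path']: S['path']['i']+=n; print("path",S['path']['i'],S['path']['N'])
S.update(pend=pend,nb=bp.tolist(),s=s.tolist(),P=P.tolist()); json.dump(S,open('S.json','w'))
E
python3 ctl.py 2 6 9
```

```text
clock err 0.000
th pred 0.3000 meas 0.3001 roll -0.0000 cmd 0.0000 area 387 res 0.02
th pred 0.3000 meas 0.3003 roll -0.0000 cmd 0.0000 area 388 res 0.00
est th 0.3000 w 0.0001 d 0.0000 g 0.4905 sd [0.0002 0.0045 0.002  0.0122]  tool [ 0.4426 -0.207   0.0724] [-1.8000e+02 -2.0000e-02  1.6607e+02] F [ -0.3   0.  -11. ]
[[[0, 0, 0], [2.2, 0, 0], 1], [[0, 0, 0], [2, 0, 0], 1], [[0, 0, 0], [1.7, 0, 0], 1], [[0, 0, 0], [1.4, 0, 0], 1], [[0, 0, 0], [1, 0, 0], 1], [[0, 0, 0], [0.6, 0, 0], 1]]
pred th [0.273 0.237 0.203 0.17  0.14  0.112] w -0.312
```

Call:
move_arm(
  motion=[
    [[0,0,0],[2.2,0,0],1],
    [[0,0,0],[2,0,0],1],
    [[0,0,0],[1.7,0,0],1],
    [[0,0,0],[1.4,0,0],1],
    [[0,0,0],[1,0,0],1],
    [[0,0,0],[0.6,0,0],1],
  ],
)

```text
clock: 4.98
tool_pos: [0.4429, -0.2071, 0.0726]
orientation: [-179.5, 0.0, 166.1]
force: [-0.3, 0.4, -9.6]
opening: 0.0299
gripper_force: 30.0
```

```bash
python3 ctl.py 2 6 9
```

```text
clock err 0.000
th pred 0.1121 meas 0.0579 roll -0.0093 cmd -0.0105 area 309 res 0.68
th pred 0.0339 meas 0.0413 roll -0.0089 cmd -0.0105 area 308 res 0.71
est th 0.0137 w -0.4864 d -0.0014 g 0.4631 sd [0.0037 0.0189 0.0019 0.0042]  tool [ 0.4429 -0.2071  0.0726] [-1.7949e+02  1.0000e-02  1.6605e+02] F [  0.4  -0.8 -10.6]
[[[0, 0, 0], [-1.3, 0, 0], 1], [[0, 0, 0], [-2.1, 0, 0], 1], [[0, 0, 0], [-2.4, 0, 0], 1], [[0, 0, 0], [-2.4, 0, 0], 1], [[0, 0, 0], [-2.3, 0, 0], 1], [[0, 0, 0], [-2.1, 0, 0], 1]]
pred th [-0.025 -0.057 -0.079 -0.091 -0.096 -0.093] w 0.064
```

Call:
move_arm(
  motion=[
    [[0,0,0],[-1.3,0,0],1],
    [[0,0,0],[-2.1,0,0],1],
    [[0,0,0],[-2.4,0,0],1],
    [[0,0,0],[-2.4,0,0],1],
    [[0,0,0],[-2.3,0,0],1],
    [[0,0,0],[-2.1,0,0],1],
  ],
)

```text
clock: 5.58
tool_pos: [0.4427, -0.2071, 0.0725]
orientation: [178.5, -0.0, 166.1]
force: [0.2, 0.2, -9.9]
opening: 0.0298
gripper_force: 30.0
```

```bash
python3 ctl.py 3 6 9
```

```text
clock err 0.000
th pred -0.0931 meas -0.0420 roll 0.0256 cmd 0.0262 area 287 res 0.67
th pred -0.0336 meas -0.0347 roll 0.0253 cmd 0.0262 area 286 res 0.86
th pred -0.0214 meas -0.0248 roll 0.0256 cmd 0.0262 area 293 res 0.71
est th -0.0084 w 0.3095 d 0.0027 g 0.4567 sd [0.0035 0.0226 0.001  0.0031]  tool [ 0.4427 -0.2069  0.0725] [ 1.7853e+02 -1.0000e-02  1.6609e+02] F [ -1.1  -0.2 -11. ]
[[[0, 0, 0], [1.5, 0, 0], 1], [[0, 0, 0], [2.4, 0, 0], 1], [[0, 0, 0], [2.8, 0, 0], 1], [[0, 0, 0], [3, 0, 0], 1], [[0, 0, 0], [3, 0, 0], 1], [[0, 0, 0], [2.8, 0, 0], 1]]
pred th [0.019 0.043 0.062 0.074 0.079 0.078] w -0.044
```

```bash
cat > fit.py <<'E'
import re
src=open('ctl.py').read().split('try: S=')[0]; exec(src)
r=np.radians
rho=[-.0105,-.0105]+[r(x) for x in (.7,1.5,1.8,1.8,1.7,1.5)]+[r(1.5)]*3
d=[.05,.05]+[ROW]*6+[.05]*2
ms={0:.0579,1:.0413,8:-.0420,9:-.0347,10:-.0248}
def f(p,full=0):
    z=np.array([p[0],p[1],p[2],p[3],-.0093,0,-.0105]); out=[(z[0]-ms[0])/.004]; 
    for i,(a,b) in enumerate(zip(rho,d)):
        z=sim(z,None,[a],[0],[b])
        if i+1 in ms: out.append((z[0]-ms[i+1])/.004)
    if full: return z
    return np.r_[out,p[2]/.003,(p[3]-.4905)/.012]
q=least_squares(f,[.058,-.35,0,.49]); print(q.x,f(q.x).round(2),f(q.x,1))
E
python3 fit.py
```

```text
[ 5.92060122e-02 -3.97669390e-01 -3.28554175e-04  4.90431720e-01] [ 0.33 -0.39  0.07  0.08 -0.1  -0.11 -0.01] [-2.52130593e-02  1.99165379e-01 -3.28554175e-04  4.90431720e-01
  2.62090448e-02  0.00000000e+00  2.61799388e-02]
```

```bash
sed -i 's/^# 2 look/o=ctrl.get_obs()/' ctl.py; cat >> fit.py <<'E'
z=sim(f(q.x,1),None,[rho[-1]],[0],[.05]); z[6]=rho[-1]
S=json.load(open('S.json')); S.update(s=z.tolist(),pend=[],P=np.diag([4e-6,9e-4,2e-6,4e-5]).tolist()); json.dump(S,open('S.json','w')); print(z)
E
python3 fit.py; python3 ctl.py 0 6 9
```

```text
[ 5.92060122e-02 -3.97669390e-01 -3.28554175e-04  4.90431720e-01] [ 0.33 -0.39  0.07  0.08 -0.1  -0.11 -0.01] [-2.52130593e-02  1.99165379e-01 -3.28554175e-04  4.90431720e-01
  2.62090448e-02  0.00000000e+00  2.61799388e-02]
[-1.42979473e-02  2.34518564e-01 -3.28554175e-04  4.90431720e-01
  2.61847771e-02  0.00000000e+00  2.61799388e-02]
est th -0.0143 w 0.2345 d -0.0003 g 0.4904 sd [0.002  0.03   0.0014 0.0063]  tool [ 0.4427 -0.2068  0.0725] [ 1.7852e+02 -1.0000e-02  1.6609e+02] F [ -0.    0.1 -10.2]
[[[0, 0, 0], [1.3, 0, 0], 1], [[0, 0, 0], [2.1, 0, 0], 1], [[0, 0, 0], [2.5, 0, 0], 1], [[0, 0, 0], [2.7, 0, 0], 1], [[0, 0, 0], [2.6, 0, 0], 1], [[0, 0, 0], [2.5, 0, 0], 1]]
pred th [0.006 0.026 0.041 0.051 0.055 0.055] w -0.016
```

Call:
move_arm(
  motion=[
    [[0,0,0],[1.3,0,0],1],
    [[0,0,0],[2.1,0,0],1],
    [[0,0,0],[2.5,0,0],1],
    [[0,0,0],[2.7,0,0],1],
    [[0,0,0],[2.6,0,0],1],
    [[0,0,0],[2.5,0,0],1],
  ],
)

```text
clock: 6.23
tool_pos: [0.4428, -0.2068, 0.0726]
orientation: [-179.0, 0.0, 166.1]
force: [0.3, 0.2, -10.2]
opening: 0.03
gripper_force: 30.0
```

```bash
python3 ctl.py 2 10 2
```

```text
clock err 0.000
th pred 0.0555 meas 0.0068 roll -0.0170 cmd -0.0175 area 285 res 0.54
th pred 0.0027 meas 0.0022 roll -0.0168 cmd -0.0175 area 297 res 0.90
est th -0.0064 w -0.1900 d -0.0022 g 0.4886 sd [0.0036 0.0211 0.0013 0.0063]  tool [ 0.4428 -0.2069  0.0726] [-179.04    0.    166.07] F [  0.2  -0.5 -11. ]
[[[0, 0, 0], [-1.4, 0, 0], 1], [[0, 0, 0], [-2.1, 0, 0], 1], [[0, 0, 0], [-2.4, 0, 0], 1], [[0, 0, 0], [-2.5, 0, 0], 1], [[0, 0, 0], [-2.3, 0, 0], 1], [[0, 0, 0], [-2.1, 0, 0], 1], [[0, 0, 0], [-1.8, 0, 0], 1], [[0, 0, 0], [-1.4, 0, 0], 1], [[0, 0, 0], [-1.1, 0, 0], 1], [[0, 0, 0], [-0.8, 0, 0], 1]]
pred th [-0.023 -0.037 -0.046 -0.049 -0.047 -0.041 -0.032 -0.022 -0.013 -0.005] w 0.079
```

```bash
cat > bf.py <<'E'
src=open('ctl.py').read().split('try: S=')[0]; exec(src)
r=np.radians
rho=[-.0105]*2+[r(x) for x in (.7,1.5,1.8,1.8,1.7,1.5)]+[r(1.5)]*3+[r(1.5-x) for x in (1.3,2.1,2.5,2.7,2.6,2.5)]+[r(-1)]*2
d=[.05]*2+[ROW]*6+[.05]*3+[ROW]*6+[.05]*2
ms={0:.0579,1:.0413,8:-.0420,9:-.0347,10:-.0248,17:.0068,18:.0022}
def f(p,full=0):
    global TAU,I,c
    TAU=abs(p[4])+.005
    z=np.array([p[0],p[1],p[2],p[3],-.0093,0,-.0105]); out=[(z[0]-ms[0]-p[5])/.003]
    for i,(a,b) in enumerate(zip(rho,d)):
        z=sim(z,None,[a],[0],[b])
        if i+1 in ms: out.append((z[0]-p[5]-ms[i+1])/.003)
    if full: return z
    return np.r_[out,p[2]/.005,(p[3]-.4905)/.012,(p[4]-.03)/.02,p[5]/.015]
q=least_squares(f,[.058,-.35,0,.49,.03,0],diff_step=1e-3,x_scale=[.1,.1,.01,.1,.01,.01]); print(q.x,f(q.x).round(2),f(q.x,1))
print(np.sqrt(np.diag(np.linalg.inv(q.jac.T@q.jac))))
E
python3 bf.py
```

```text
[ 0.05461938 -0.34807261 -0.00359869  0.4908703   0.02205417 -0.00358018] [ 0.1  -0.13  0.61  0.06 -0.85  0.64 -0.48 -0.72  0.03 -0.4  -0.24] [-0.01246709 -0.2080282  -0.00359869  0.4908703  -0.01746192  0.
 -0.01745329]
[0.01452649 0.03515307 0.00184978 0.01176925 0.01759573 0.01427   ]
```

```bash
python3 - <<'E'
import json,numpy as np
S=json.load(open('S.json')); s=S['s']; s[:4]=[-.010,-.205,-.0034,.4905]; S.update(s=s,pend=[],P=np.diag([9e-6,9e-4,2.5e-6,5e-5]).tolist()); json.dump(S,open('S.json','w'))
E
python3 ctl.py 0 7 6
```

```text
est th -0.0100 w -0.2050 d -0.0034 g 0.4905 sd [0.003  0.03   0.0016 0.0071]  tool [ 0.4429 -0.207   0.0726] [-1.7903e+02  1.0000e-02  1.6606e+02] F [ -0.1   1.1 -10.2]
[[[0, 0, 0], [-1.4, 0, 0], 1], [[0, 0, 0], [-2.2, 0, 0], 1], [[0, 0, 0], [-2.5, 0, 0], 1], [[0, 0, 0], [-2.6, 0, 0], 1], [[0, 0, 0], [-2.5, 0, 0], 1], [[0, 0, 0], [-2.2, 0, 0], 1], [[0, 0, 0], [-1.9, 0, 0], 1]]
pred th [-0.028 -0.044 -0.054 -0.059 -0.058 -0.054 -0.046] w 0.097
```

Call:
move_arm(
  motion=[
    [[0,0,0],[-1.4,0,0],1],
    [[0,0,0],[-2.2,0,0],1],
    [[0,0,0],[-2.5,0,0],1],
    [[0,0,0],[-2.6,0,0],1],
    [[0,0,0],[-2.5,0,0],1],
    [[0,0,0],[-2.2,0,0],1],
    [[0,0,0],[-1.9,0,0],1],
  ],
)

```text
clock: 6.92
tool_pos: [0.4427, -0.207, 0.0725]
orientation: [179.1, -0.0, 166.1]
force: [-0.1, -0.0, -10.5]
opening: 0.0298
gripper_force: 30.0
```

```bash
python3 ctl.py 3 7 6
```

```text
clock err 0.000
th pred -0.0462 meas -0.0002 roll 0.0149 cmd 0.0157 area 292 res 0.95
th pred 0.0085 meas 0.0081 roll 0.0146 cmd 0.0157 area 294 res 0.80
th pred 0.0197 meas 0.0197 roll 0.0151 cmd 0.0157 area 295 res 0.35
est th 0.0320 w 0.2547 d -0.0016 g 0.4872 sd [0.0034 0.0218 0.0013 0.0069]  tool [ 0.4426 -0.2068  0.0725] [ 1.7914e+02 -1.0000e-02  1.6610e+02] F [  0.3  -0.5 -11.5]
[[[0, 0, 0], [1.5, 0, 0], 1], [[0, 0, 0], [2.3, 0, 0], 1], [[0, 0, 0], [2.6, 0, 0], 1], [[0, 0, 0], [2.6, 0, 0], 1], [[0, 0, 0], [2.4, 0, 0], 1], [[0, 0, 0], [2, 0, 0], 1], [[0, 0, 0], [1.6, 0, 0], 1]]
pred th [0.053 0.07  0.08  0.082 0.078 0.07  0.059] w -0.143
```

```bash
cat > bf.py <<'E'
src=open('ctl.py').read().split('try: S=')[0]; exec(src)
r=np.radians
rho=[-.0105]*2+[r(x) for x in (.7,1.5,1.8,1.8,1.7,1.5)]+[r(1.5)]*3+[r(1.5-x) for x in (1.3,2.1,2.5,2.7,2.6,2.5)]+[r(-1)]*2+[r(-1+x) for x in(1.4,2.2,2.5,2.6,2.5,2.2,1.9)]+[r(.9)]*3
d=[.05]*2+[ROW]*6+[.05]*3+[ROW]*6+[.05]*2+[ROW]*7+[.05]*3
ms={0:.0579,1:.0413,8:-.0420,9:-.0347,10:-.0248,17:.0068,18:.0022,26:-.0002,27:.0081,28:.0197}
ig=1; sg=np.array([1,1,.005,.012,.02,.012,.15,.15,.005])
names="th0 w0 d g tau bias ampI ampK c".split()
def f(p,full=0):
    global TAU,I,c,k
    TAU=max(p[4],.002); I=.0105*p[6]; K=p[7]; c=p[8]
    z=np.array([p[0],p[1],p[2],p[3],-.0093*K,0,-.0105*K]); out=[(z[0]-ms[0]-p[5])/.003]
    for i,(a,b) in enumerate(zip(rho,d)):
        z=sim(z,None,[a*K],[0],[b])
        if i+1 in ms: out.append((z[0]-p[5]-ms[i+1])/.003)
    if full: return z
    return np.r_[out,(p[2:]-[0,.4905,.03,0,1,1,.014])/sg[2:]]
p0=[.058,-.35,0,.49,.03,0,1,1,.014]
for free in ([0,1,2,3,4,5],[0,1,2,3,5,6],[0,1,2,3,5,7],range(9)):
    free=list(free)
    def g(x): p=np.array(p0,float); p[free]=x; return f(p)
    q=least_squares(g,np.array(p0)[free],diff_step=1e-3,x_scale=np.array([.1,.1,.01,.05,.02,.01,.1,.1,.01])[free])
    p=np.array(p0,float); p[free]=q.x
    print(2*q.cost,dict(zip(names,p.round(4))),f(p)[:10].round(1),f(p,1)[:2])
E
python3 bf.py
```

```text
52.21174117603892 {'th0': np.float64(0.1368), 'w0': np.float64(-0.4054), 'd': np.float64(-0.0092), 'g': np.float64(0.4795), 'tau': np.float64(0.0021), 'bias': np.float64(0.0772), 'ampI': np.float64(1.0), 'ampK': np.float64(1.0), 'c': np.float64(0.014)} [ 0.6 -0.6 -0.3 -0.5 -1.   1.5  0.6 -0.3  0.2 -0.2] [-3.65708696e-02  1.18264218e+02]
9.858318130150835 {'th0': np.float64(0.0571), 'w0': np.float64(-0.3338), 'd': np.float64(-0.0014), 'g': np.float64(0.4993), 'tau': np.float64(0.03), 'bias': np.float64(-0.0011), 'ampI': np.float64(1.2528), 'ampK': np.float64(1.0), 'c': np.float64(0.014)} [ 0.1  0.1  0.6 -0.5 -1.9  1.   0.9  0.1  0.2 -0.6] [0.02708314 0.21228823]
5.929594341886428 {'th0': np.float64(0.0577), 'w0': np.float64(-0.3562), 'd': np.float64(-0.001), 'g': np.float64(0.4939), 'tau': np.float64(0.03), 'bias': np.float64(-0.0006), 'ampI': np.float64(1.0), 'ampK': np.float64(0.8027), 'c': np.float64(0.014)} [ 0.1 -0.1  0.8 -0.2 -1.6  0.5  0.4  0.2  0.2 -0.6] [0.02729002 0.20674985]
3.092117973867866 {'th0': np.float64(0.0583), 'w0': np.float64(-0.4056), 'd': np.float64(-0.0017), 'g': np.float64(0.4911), 'tau': np.float64(0.0166), 'bias': np.float64(-0.0011), 'ampI': np.float64(1.0285), 'ampK': np.float64(0.9422), 'c': np.float64(0.0169)} [ 0.5 -0.6  0.5  0.  -0.8  0.5 -0.1  0.   0.3 -0.4] [0.028018   0.21634869]
```

```bash
sed -i 's/^I,k,c,ml=.*/I,k,c,ml=.0108,.442,.0165,.05; TAU=.018; DT=1\/240; ROW=1\/12; KR=.95/; s/k\*(th-ra-d)/k*(th-KR*ra-d)/' ctl.py
python3 - <<'E'
import json,numpy as np
S=json.load(open('S.json')); s=S['s']; s[:4]=[.028,.217,-.0017,.491]; S.update(s=s,pend=[],P=np.diag([6e-6,6e-4,1.5e-6,2e-5]).tolist()); json.dump(S,open('S.json','w'))
E
python3 ctl.py 0 6 6
```

```text
est th 0.0280 w 0.2170 d -0.0017 g 0.4910 sd [0.0024 0.0245 0.0012 0.0045]  tool [ 0.4427 -0.2068  0.0725] [ 1.7912e+02 -1.0000e-02  1.6610e+02] F [  0.7   1.2 -10.1]
[[[0, 0, 0], [1.4, 0, 0], 1], [[0, 0, 0], [2.1, 0, 0], 1], [[0, 0, 0], [2.4, 0, 0], 1], [[0, 0, 0], [2.4, 0, 0], 1], [[0, 0, 0], [2.2, 0, 0], 1], [[0, 0, 0], [1.8, 0, 0], 1]]
pred th [0.045 0.058 0.065 0.065 0.061 0.053] w -0.105
```

Call:
move_arm(
  motion=[
    [[0,0,0],[1.4,0,0],1],
    [[0,0,0],[2.1,0,0],1],
    [[0,0,0],[2.4,0,0],1],
    [[0,0,0],[2.4,0,0],1],
    [[0,0,0],[2.2,0,0],1],
    [[0,0,0],[1.8,0,0],1],
  ],
)

```text
clock: 7.57
tool_pos: [0.4428, -0.2068, 0.0726]
orientation: [-179.1, -0.0, 166.1]
force: [-1.0, 0.4, -10.3]
opening: 0.0295
gripper_force: 30.0
```

```bash
python3 ctl.py 3 6 6
```

```text
clock err 0.000
th pred 0.0528 meas 0.0577 roll -0.0150 cmd -0.0157 area 312 res 0.02
th pred 0.0521 meas 0.0543 roll -0.0143 cmd -0.0157 area 310 res 0.06
th pred 0.0477 meas 0.0559 roll -0.0149 cmd -0.0157 area 307 res 0.68
est th 0.0455 w -0.1198 d -0.0011 g 0.4920 sd [0.0032 0.0189 0.0011 0.0044]  tool [ 0.4429 -0.2071  0.0726] [-1.7915e+02  1.0000e-02  1.6605e+02] F [ -1.5  -0.5 -10.9]
[[[0, 0, 0], [-0.5, 0, 0], 1], [[0, 0, 0], [-0.8, 0, 0], 1], [[0, 0, 0], [-1, 0, 0], 1], [[0, 0, 0], [-1.1, 0, 0], 1], [[0, 0, 0], [-1.1, 0, 0], 1], [[0, 0, 0], [-1.2, 0, 0], 1]]
pred th [0.035 0.026 0.018 0.012 0.007 0.004] w -0.026
```

Call:
move_arm(
  motion=[
    [[0,0,0],[-0.5,0,0],1],
    [[0,0,0],[-0.8,0,0],1],
    [[0,0,0],[-1,0,0],1],
    [[0,0,0],[-1.1,0,0],1],
    [[0,0,0],[-1.1,0,0],1],
    [[0,0,0],[-1.2,0,0],1],
  ],
)

```text
clock: 8.22
tool_pos: [0.4428, -0.2071, 0.0726]
orientation: [179.7, -0.0, 166.1]
force: [-0.8, -0.2, -9.8]
opening: 0.0297
gripper_force: 30.0
```

```bash
python3 ctl.py 3 6 6
```

```text
clock err 0.000
th pred 0.0043 meas 0.0052 roll 0.0052 cmd 0.0052 area 301 res 1.52
th pred 0.0042 meas 0.0351 roll 0.0054 cmd 0.0052 area 306 res 0.72
th pred 0.0231 meas 0.0368 roll 0.0053 cmd 0.0052 area 304 res 0.58
est th 0.0325 w 0.0770 d 0.0004 g 0.4926 sd [0.0031 0.016  0.0008 0.0043]  tool [ 0.4428 -0.207   0.0725] [179.7   -0.   166.07] F [ -0.3   0.2 -10.3]
[[[0, 0, 0], [0.8, 0, 0], 1], [[0, 0, 0], [1.1, 0, 0], 1], [[0, 0, 0], [1.3, 0, 0], 1], [[0, 0, 0], [1.2, 0, 0], 1], [[0, 0, 0], [1.1, 0, 0], 1], [[0, 0, 0], [0.9, 0, 0], 1]]
pred th [0.039 0.043 0.044 0.042 0.037 0.032] w -0.074
```

```bash
cat >> h.py <<'E'
yellow_old=yellow
def yellow(n,img,near):
    hsv=cv2.cvtColor(img,cv2.COLOR_BGR2HSV)
    m=cv2.morphologyEx(cv2.inRange(hsv,(20,170,40),(35,255,255)),cv2.MORPH_OPEN,np.ones((3,3),np.uint8))
    k,l,st,c=cv2.connectedComponentsWithStats(m)
    i=min([i for i in range(1,k) if st[i,4]>60],key=lambda i:np.hypot(*(c[i]-near)))
    hull=cv2.convexHull(np.argwhere(l==i)[:,::-1].astype(np.int32))
    f=cv2.fillConvexPoly(np.zeros(m.shape,np.uint8),hull,1)
    inn=cv2.erode(f,np.ones((3,3),np.uint8)); out=cv2.dilate(f,np.ones((3,3),np.uint8))
    w=np.clip((hsv[...,1].astype(float)-110)/100,0,1)*out; w[inn>0]=1
    M=cv2.moments(w); return np.array([M['m10'],M['m01']])/M['m00'],M['m00']
E
sed -i "s/^    roll=np.arcsin/    cv2.imwrite('pics\/m_%.2f.png'%o['clock'],img); roll=np.arcsin/; s/P\[0,0\]+.004\*\*2/P[0,0]+.004**2+(.008*max(0,res-.6))**2/" ctl.py
python3 - <<'E'
from h import *
im=cv2.imread('pics/top0.png')
for f in(yellow_old,yellow): print(f("top",im,np.array([340,187])))
hsv=cv2.cvtColor(im,cv2.COLOR_BGR2HSV); print(hsv[187,330:360,1],hsv[187,330:360,0]); print(np.median(hsv[...,1][170:230,230:290]))
E
```

```text
(array([339.40452675, 187.10123457]), np.int32(367))
(array([337.86343624, 187.40541957]), 381.58)
[191 190 189 188 188 189 190 188 188 189 190 190 189 188 187 186 187 165
 125  76  51  40  40  50  83 140 147 126 113 107] [24 24 24 24 24 24 24 24 24 24 24 24 24 24 24 24 24 23 22 21 19 19 19 21
 22 22 22 20 19 19]
107.0
```

Call:
move_arm(
  motion=[
    [[0,0,0],[0.8,0,0],1],
    [[0,0,0],[1.1,0,0],1],
    [[0,0,0],[1.3,0,0],1],
    [[0,0,0],[1.2,0,0],1],
    [[0,0,0],[1.1,0,0],1],
    [[0,0,0],[0.9,0,0],1],
  ],
)

```text
clock: 8.87
tool_pos: [0.4428, -0.2069, 0.0726]
orientation: [-179.4, -0.0, 166.1]
force: [-0.5, -0.1, -10.5]
opening: 0.0297
gripper_force: 30.0
```

```bash
cat >> h.py <<'E'
CAP=np.c_[.0115*np.cos(t_),.0115*np.sin(t_),0*t_+.274]
def render(n,Rs,p,phi,off,x0,y0,w,hh,ss=8):
    M=Ro.from_rotvec([phi,0,0]).as_matrix(); im=np.zeros((hh*ss,w*ss),np.uint8)
    for Q,v in((CONE,255),(CAP,0)):
        u=proj(n,(Q@M.T+[.17,0,.035])@Rs.T+p)+off
        u=cv2.convexHull(((u-[x0,y0]+.5)*ss-.5).astype(np.float32))
        cv2.fillConvexPoly(im,np.round(u*16).astype(np.int32),v,shift=4)
    return cv2.GaussianBlur(cv2.resize(im,(w,hh),interpolation=cv2.INTER_AREA)/255.,(3,3),.5)
def score(img): 
    h=cv2.cvtColor(img,cv2.COLOR_BGR2HSV).astype(float); return np.clip((h[...,1]-120)/60,0,1)*((h[...,0]>19)&(h[...,0]<34))
from scipy.optimize import minimize_scalar,minimize
def ssd(n,Y,Rs,p,phi,off,c):
    x0,y0=int(c[0])-34,int(c[1])-28; r=render(n,Rs,p,phi,off,x0,y0,68,56)
    m=cv2.dilate(r,np.ones((7,7)))>.02
    return (((Y[y0:y0+56,x0:x0+68]-r)**2)*m).sum()/m.sum()+((1-r)*0).sum()
def fitphi(n,img,Rs,p,phi0,off):
    Y=score(img); c=cone_c(n,Rs,p,phi0)
    g=np.arange(phi0-.1,phi0+.1,.02); j=min(g,key=lambda a:ssd(n,Y,Rs,p,a,off,c))
    q=np.arange(j-.03,j+.031,.005); z=[ssd(n,Y,Rs,p,a,off,c) for a in q]
    co=np.polyfit(q-j,z,2); return j-co[1]/2/co[0],min(z)
E
python3 - <<'E'
from h import *
import glob
im=cv2.imread('pics/top0.png'); Rs=Rz(np.radians(-13.93)); p=np.array([.4427,-.207,0]); Y=score(im); c=cone_c("top",Rs,p,.3)
r=minimize(lambda o:ssd("top",Y,Rs,p,.3,o,c),[-1,.3],method='Nelder-Mead'); print(r.x,r.fun)
print(fitphi("top",im,Rs,p,.3,r.x))
a=render("top",Rs,p,.3,r.x,int(c[0])-34,int(c[1])-28,68,56); b=Y[int(c[1])-28:int(c[1])+28,int(c[0])-34:int(c[0])+34]
cv2.imwrite('pics/cmp.png',cv2.resize(np.hstack([a,b])*255,None,fx=5,fy=5,interpolation=0))
E
```

```text
[-0.8442627   0.35267212] 0.043902116818039565
(np.float64(0.2986728175104848), np.float64(0.043902116818039565))[ WARN:0@0.438] global loadsave.cpp:1063 imwrite_ Unsupported depth image for selected encoder is fallbacked to CV_8U.
```

View pics/cmp.png

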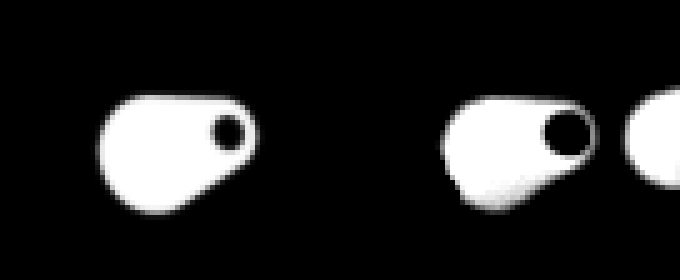

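```bash
sed -i 's/\.0115\*/.017*/g' h.py
python3 - <<'E'
s=open('ctl.py').read()
a=s.index('    y,A=yellow('); b=s.index('try: S=')
s=s[:a]+'''    phi,e=fitphi("top",img,Rs,p,S['s'][0]-roll,BIAS)
    return o,phi+roll,roll,0,e*10,img
'''+s[b:]
open('ctl.py','w').write(s)
from h import *
im=cv2.imread('pics/top0.png'); Rs=Rz(np.radians(-13.93)); p=np.array([.4427,-.207,0]); Y=score(im); c=cone_c("top",Rs,p,.3)
r=minimize(lambda o:ssd("top",Y,Rs,p,.3,o,c),[-1,.3],method='Nelder-Mead'); print(r.x,r.fun)
B=r.x+[.25,.1]
open('ctl.py','w').write(s.replace('BIAS=np.array([-.91,.32])','BIAS=np.array(%s)'%B.round(2).tolist()))
E
python3 ctl.py 4 6 6
```

```text
[-0.71145325  0.3119561 ] 0.021749465569545736
clock err 0.000
th pred 0.0316 meas 0.0245 roll -0.0101 cmd -0.0105 area 0 res 0.39
th pred 0.0205 meas 0.0191 roll -0.0097 cmd -0.0105 area 0 res 0.40
th pred 0.0146 meas 0.0128 roll -0.0101 cmd -0.0105 area 0 res 0.40
th pred 0.0081 meas 0.0069 roll -0.0103 cmd -0.0105 area 0 res 0.44
est th 0.0014 w -0.1299 d 0.0000 g 0.4927 sd [0.0029 0.0143 0.0006 0.0043]  tool [ 0.4429 -0.2071  0.0726] [-1.7941e+02  1.0000e-02  1.6605e+02] F [  0.7   0.4 -11.3]
[[[0, 0, 0], [-0.7, 0, 0], 1], [[0, 0, 0], [-1.1, 0, 0], 1], [[0, 0, 0], [-1.3, 0, 0], 1], [[0, 0, 0], [-1.3, 0, 0], 1], [[0, 0, 0], [-1.2, 0, 0], 1], [[0, 0, 0], [-1.1, 0, 0], 1]]
pred th [-0.009 -0.018 -0.023 -0.025 -0.025 -0.023] w 0.031
```

Call:
move_arm(
  motion=[
    [[0,0,0],[-0.7,0,0],1],
    [[0,0,0],[-1.1,0,0],1],
    [[0,0,0],[-1.3,0,0],1],
    [[0,0,0],[-1.3,0,0],1],
    [[0,0,0],[-1.2,0,0],1],
    [[0,0,0],[-1.1,0,0],1],
  ],
)

```text
clock: 9.57
tool_pos: [0.4427, -0.2071, 0.0726]
orientation: [179.5, -0.0, 166.1]
force: [-0.4, 0.1, -10.5]
opening: 0.0298
gripper_force: 30.0
```

```bash
sed -i 's/\.004\*\*2/.0015**2/' ctl.py; python3 ctl.py 3 8 4
```

```text
clock err 0.000
th pred -0.0231 meas -0.0349 roll 0.0085 cmd 0.0087 area 0 res 0.49
th pred -0.0342 meas -0.0340 roll 0.0083 cmd 0.0087 area 0 res 0.49
th pred -0.0332 meas -0.0330 roll 0.0085 cmd 0.0087 area 0 res 0.47
est th -0.0318 w 0.0288 d -0.0004 g 0.4935 sd [0.0016 0.0134 0.0005 0.0041]  tool [ 0.4427 -0.2069  0.0725] [ 1.7951e+02 -1.0000e-02  1.6608e+02] F [ -0.8   0.1 -10.3]
[[[0, 0, 0], [0, 0, 0], 1], [[0, 0, 0], [0.1, 0, 0], 1], [[0, 0, 0], [0.2, 0, 0], 1], [[0, 0, 0], [0.2, 0, 0], 1], [[0, 0, 0], [0.3, 0, 0], 1], [[0, 0, 0], [0.4, 0, 0], 1], [[0, 0, 0], [0.5, 0, 0], 1], [[0, 0, 0], [0.5, 0, 0], 1]]
pred th [-0.029 -0.025 -0.021 -0.017 -0.013 -0.01  -0.006 -0.004] w 0.027
```

Call:
move_arm(
  motion=[
    [[0,0,0],[0,0,0],1],
    [[0,0,0],[0.1,0,0],1],
    [[0,0,0],[0.2,0,0],1],
    [[0,0,0],[0.2,0,0],1],
    [[0,0,0],[0.3,0,0],1],
    [[0,0,0],[0.4,0,0],1],
    [[0,0,0],[0.5,0,0],1],
    [[0,0,0],[0.5,0,0],1],
  ],
)

```text
clock: 10.38
tool_pos: [0.4428, -0.207, 0.0726]
orientation: [-180.0, -0.0, 166.1]
force: [-0.2, 0.3, -10.8]
opening: 0.0302
gripper_force: 30.0
```

```bash
python3 ctl.py 3 10 2
```

```text
clock err -0.000
th pred -0.0038 meas -0.0248 roll -0.0002 cmd -0.0000 area 0 res 0.48
th pred -0.0255 meas -0.0266 roll -0.0001 cmd -0.0000 area 0 res 0.47
th pred -0.0276 meas -0.0287 roll 0.0000 cmd -0.0000 area 0 res 0.47
est th -0.0301 w -0.0421 d -0.0010 g 0.4969 sd [0.0016 0.0132 0.0005 0.0036]  tool [ 0.4428 -0.207   0.0726] [180.     0.   166.07] F [-0.  -0.3 -9.5]
[[[0, 0, 0], [-0.5, 0, 0], 1], [[0, 0, 0], [-0.7, 0, 0], 1], [[0, 0, 0], [-0.8, 0, 0], 1], [[0, 0, 0], [-0.8, 0, 0], 1], [[0, 0, 0], [-0.7, 0, 0], 1], [[0, 0, 0], [-0.5, 0, 0], 1], [[0, 0, 0], [-0.4, 0, 0], 1], [[0, 0, 0], [-0.2, 0, 0], 1], [[0, 0, 0], [0, 0, 0], 1], [[0, 0, 0], [0.1, 0, 0], 1]]
pred th [-0.033 -0.035 -0.035 -0.032 -0.028 -0.022 -0.017 -0.011 -0.006 -0.002] w 0.037
```

Call:
move_arm(
  motion=[
    [[0,0,0],[-0.5,0,0],1],
    [[0,0,0],[-0.7,0,0],1],
    [[0,0,0],[-0.8,0,0],1],
    [[0,0,0],[-0.8,0,0],1],
    [[0,0,0],[-0.7,0,0],1],
    [[0,0,0],[-0.5,0,0],1],
    [[0,0,0],[-0.4,0,0],1],
    [[0,0,0],[-0.2,0,0],1],
    [[0,0,0],[0,0,0],1],
    [[0,0,0],[0.1,0,0],1],
  ],
)

```text
clock: 11.37
tool_pos: [0.4428, -0.2069, 0.0726]
orientation: [-179.9, -0.0, 166.1]
force: [-0.3, 0.1, -10.9]
opening: 0.0297
gripper_force: 30.0
```

```bash
python3 ctl.py 2 10 2
```

```text
clock err 0.000
th pred -0.0022 meas -0.0033 roll -0.0021 cmd -0.0017 area 0 res 0.44
th pred -0.0018 meas -0.0018 roll -0.0021 cmd -0.0017 area 0 res 0.44
est th -0.0007 w 0.0195 d -0.0010 g 0.4969 sd [0.0017 0.0162 0.0005 0.0035]  tool [ 0.4428 -0.2069  0.0726] [-179.88   -0.    166.09] F [  0.2   0.5 -11.5]
[[[0, 0, 0], [0, 0, 0], 1], [[0, 0, 0], [-0.1, 0, 0], 1], [[0, 0, 0], [-0.1, 0, 0], 1], [[0, 0, 0], [-0.1, 0, 0], 1], [[0, 0, 0], [-0.1, 0, 0], 1], [[0, 0, 0], [-0.1, 0, 0], 1], [[0, 0, 0], [-0.1, 0, 0], 1], [[0, 0, 0], [-0.2, 0, 0], 1], [[0, 0, 0], [-0.2, 0, 0], 1], [[0, 0, 0], [-0.2, 0, 0], 1]]
pred th [ 0.     0.001  0.001  0.001  0.001  0.    -0.001 -0.001 -0.002 -0.002] w -0.004
```

Call:
move_arm(
  motion=[
    [[0,0,0],[0,0,0],1],
    [[0,0,0],[-0.1,0,0],1],
    [[0,0,0],[-0.1,0,0],1],
    [[0,0,0],[-0.1,0,0],1],
    [[0,0,0],[-0.1,0,0],1],
    [[0,0,0],[-0.1,0,0],1],
    [[0,0,0],[-0.1,0,0],1],
    [[0,0,0],[-0.2,0,0],1],
    [[0,0,0],[-0.2,0,0],1],
    [[0,0,0],[-0.2,0,0],1],
  ],
)

```text
clock: 12.3
tool_pos: [0.4428, -0.207, 0.0726]
orientation: [179.9, 0.0, 166.1]
force: [-0.3, 0.1, -11.0]
opening: 0.0297
gripper_force: 30.0
```

```bash
python3 ctl.py 2 10 2
```

```text
clock err 0.000
th pred -0.0024 meas -0.0002 roll 0.0018 cmd 0.0017 area 0 res 0.43
th pred -0.0002 meas 0.0005 roll 0.0018 cmd 0.0017 area 0 res 0.44
est th 0.0004 w 0.0048 d -0.0010 g 0.4970 sd [0.0017 0.0163 0.0005 0.0035]  tool [ 0.4428 -0.207   0.0726] [179.9    0.   166.07] F [ 0.2  0.  -9.9]
[[[0, 0, 0], [0, 0, 0], 1], [[0, 0, 0], [0.1, 0, 0], 1], [[0, 0, 0], [0.1, 0, 0], 1], [[0, 0, 0], [0.1, 0, 0], 1], [[0, 0, 0], [0.1, 0, 0], 1], [[0, 0, 0], [0.1, 0, 0], 1], [[0, 0, 0], [0.1, 0, 0], 1], [[0, 0, 0], [0.1, 0, 0], 1], [[0, 0, 0], [0, 0, 0], 1], [[0, 0, 0], [0, 0, 0], 1]]
pred th [ 0.001  0.001  0.002  0.002  0.001  0.001  0.    -0.    -0.001 -0.002] w -0.006
```

Call:
move_arm(
  motion=[
    [[0,0,0],[0,0,0],1],
    [[0,0,0],[0.1,0,0],1],
    [[0,0,0],[0.1,0,0],1],
    [[0,0,0],[0.1,0,0],1],
    [[0,0,0],[0.1,0,0],1],
    [[0,0,0],[0.1,0,0],1],
    [[0,0,0],[0.1,0,0],1],
    [[0,0,0],[0.1,0,0],1],
    [[0,0,0],[0,0,0],1],
    [[0,0,0],[0,0,0],1],
  ],
)

```text
clock: 13.23
tool_pos: [0.4428, -0.207, 0.0726]
orientation: [179.9, 0.0, 166.1]
force: [0.2, 0.2, -10.9]
opening: 0.0299
gripper_force: 30.0
```

```bash
python3 ctl.py 2 10 2
```

```text
clock err -0.000
th pred -0.0018 meas 0.0031 roll 0.0019 cmd 0.0017 area 0 res 0.42
th pred 0.0032 meas 0.0036 roll 0.0018 cmd 0.0017 area 0 res 0.42
est th 0.0039 w 0.0085 d -0.0009 g 0.4970 sd [0.0017 0.0164 0.0005 0.0035]  tool [ 0.4428 -0.207   0.0726] [179.9   -0.   166.07] F [  0.1   0.1 -11.2]
[[[0, 0, 0], [0.1, 0, 0], 1], [[0, 0, 0], [0.1, 0, 0], 1], [[0, 0, 0], [0.2, 0, 0], 1], [[0, 0, 0], [0.2, 0, 0], 1], [[0, 0, 0], [0.2, 0, 0], 1], [[0, 0, 0], [0.1, 0, 0], 1], [[0, 0, 0], [0.1, 0, 0], 1], [[0, 0, 0], [0.1, 0, 0], 1], [[0, 0, 0], [0, 0, 0], 1], [[0, 0, 0], [0, 0, 0], 1]]
pred th [ 0.005  0.005  0.005  0.005  0.004  0.003  0.002  0.001 -0.    -0.001] w -0.007
```

Call:
move_arm(
  motion=[
    [[0,0,0],[0.1,0,0],1],
    [[0,0,0],[0.1,0,0],1],
    [[0,0,0],[0.2,0,0],1],
    [[0,0,0],[0.2,0,0],1],
    [[0,0,0],[0.2,0,0],1],
    [[0,0,0],[0.1,0,0],1],
    [[0,0,0],[0.1,0,0],1],
    [[0,0,0],[0.1,0,0],1],
    [[0,0,0],[0,0,0],1],
    [[0,0,0],[0,0,0],1],
  ],
)

```text
clock: 14.17
tool_pos: [0.4428, -0.207, 0.0725]
orientation: [179.9, -0.0, 166.1]
force: [-0.3, 0.4, -11.3]
opening: 0.0298
gripper_force: 30.0
```

```bash
python3 - <<'E'
s=open('ctl.py').read()
s=s.replace("""R0=tool(b0,s[6]); rows=[];pend=[];bp=b0
for j in range(n):
""","""R0=tool(b0,s[6]); rows=[];pend=[];bp=b0
for j in range(n):
    if j%10==0 and j: b0=bp; R0=T; print(json.dumps(rows).replace('.0,',',').replace('.0]',']').replace('-0,','0,').replace('-0]','0]')); rows=[]
""")
open('ctl.py','w').write(s)
E
time python3 ctl.py 3 20 3 .436 -.115 .122 -7 20
```

```text
clock err 0.000
th pred -0.0009 meas 0.0009 roll 0.0019 cmd 0.0017 area 0 res 0.43
th pred 0.0007 meas 0.0008 roll 0.0018 cmd 0.0017 area 0 res 0.43
th pred 0.0007 meas 0.0010 roll 0.0018 cmd 0.0017 area 0 res 0.42
est th 0.0010 w 0.0028 d -0.0009 g 0.4971 sd [0.0016 0.0138 0.0005 0.0035]  tool [ 0.4428 -0.207   0.0726] [179.9    0.   166.07] F [ -0.1   0.6 -10.8]
[[[0, 0.1, -0.1], [0.6, 0, 0], 1], [[0.2, 0.8, -0.4], [1, 0, -0.1], 1], [[0.8, 2.3, -1.3], [1.2, 0, -0.2], 1], [[1.7, 5.1, -2.9], [1.2, 0, -0.4], 1], [[3, 9.1, -5.1], [1.2, 0, -0.7], 1], [[4.7, 14.3, -8], [1, 0, -1.1], 1], [[6.7, 20.6, -11.6], [0.9, 0, -1.6], 1], [[9.1, 27.9, -15.7], [0.7, 0, -2.2], 1], [[11.7, 35.7, -20.1], [0.5, 0, -2.8], 1], [[14.3, 43.9, -24.7], [0.4, 0, -3.5], 1]]
[[[2.2, 8.3, -4.6], [-0.2, 0, -0.6], 1], [[4.3, 16.2, -9.1], [-0.4, 0, -1.2], 1], [[6.2, 23.6, -13.2], [-0.5, 0, -1.8], 1], [[7.9, 30, -16.8], [-0.6, 0, -2.3], 1], [[9.2, 35.3, -19.8], [-0.7, 0, -2.7], 1], [[10.3, 39.3, -22.1], [-0.8, 0, -3], 1], [[11, 42.1, -23.6], [-0.9, 0, -3.2], 1], [[11.5, 43.7, -24.5], [-0.9, 0, -3.4], 1], [[11.6, 44.4, -24.9], [-0.9, 0, -3.4], 1], [[11.7, 44.5, -25], [-0.9, 0, -3.4], 1]]
pred th [0.001 0.001 0.    0.001 0.003 0.006 0.012 0.02  0.027 0.036 0.043 0.049
 0.055 0.057 0.056 0.051 0.045 0.038 0.028 0.02 ] w -0.076
path 20 20.0
real	0m2.542s
user	0m1.422s
sys	0m0.132s
```

```bash
sed -i 's/np.array(tr)\*\.3/np.array(tr)*WT/; s/^BIAS/WT=3; BIAS/' ctl.py
cat > replan.sh <<'E'
python3 -c "
import json;S=json.load(open('S.json'));S['pend']=[];json.dump(S,open('S.json','w'))"
python3 ctl.py 0 "$@"
E
bash replan.sh 20 1 .436 -.115 .122 -7 20
```

```text
est th 0.0010 w 0.0028 d -0.0009 g 0.4971 sd [0.0016 0.0138 0.0005 0.0035]  tool [ 0.4428 -0.207   0.0726] [179.9    0.   166.07] F [ 0.2  0.9 -9.8]
[[[0, 0.1, -0.1], [0.6, 0, 0], 1], [[0.2, 0.8, -0.4], [1, 0, -0.1], 1], [[0.8, 2.3, -1.3], [1.3, 0, -0.2], 1], [[1.7, 5.1, -2.9], [1.5, 0, -0.4], 1], [[3, 9.1, -5.1], [1.5, 0, -0.7], 1], [[4.7, 14.3, -8], [1.4, 0, -1.1], 1], [[6.7, 20.6, -11.6], [1.2, 0, -1.6], 1], [[9.1, 27.9, -15.7], [1, 0, -2.2], 1], [[11.7, 35.7, -20.1], [0.7, 0, -2.8], 1], [[14.3, 43.9, -24.7], [0.3, 0, -3.5], 1]]
[[[2.2, 8.3, -4.6], [-0.4, 0, -0.6], 1], [[4.3, 16.3, -9.1], [-0.8, 0, -1.2], 1], [[6.2, 23.6, -13.2], [-1.2, 0, -1.8], 1], [[7.9, 30, -16.8], [-1.5, 0, -2.3], 1], [[9.2, 35.3, -19.7], [-1.7, 0, -2.7], 1], [[10.3, 39.4, -22], [-1.8, 0, -3], 1], [[11, 42.2, -23.6], [-1.7, 0, -3.2], 1], [[11.5, 43.8, -24.5], [-1.4, 0, -3.4], 1], [[11.6, 44.4, -24.8], [-1, 0, -3.4], 1], [[11.6, 44.5, -24.9], [-0.5, 0, -3.4], 1]]
pred th [ 0.001  0.001 -0.    -0.    -0.001 -0.     0.     0.002  0.002  0.004
  0.004  0.005  0.005  0.006  0.007  0.008  0.009  0.011  0.01   0.01 ] w -0.002
path 20 20.0
```

Call:
move_arm(
  motion=[
    [[0,0.1,-0.1],[0.6,0,0],1],
    [[0.2,0.8,-0.4],[1,0,-0.1],1],
    [[0.8,2.3,-1.3],[1.3,0,-0.2],1],
    [[1.7,5.1,-2.9],[1.5,0,-0.4],1],
    [[3,9.1,-5.1],[1.5,0,-0.7],1],
    [[4.7,14.3,-8],[1.4,0,-1.1],1],
    [[6.7,20.6,-11.6],[1.2,0,-1.6],1],
    [[9.1,27.9,-15.7],[1,0,-2.2],1],
    [[11.7,35.7,-20.1],[0.7,0,-2.8],1],
    [[14.3,43.9,-24.7],[0.3,0,-3.5],1],
  ],
)

```text
clock: 15.15
tool_pos: [0.4394, -0.16, 0.0979]
orientation: [-179.8, 0.0, 169.6]
force: [1.2, 0.4, -10.7]
opening: 0.03
gripper_force: 30.0
```

Call:
move_arm(
  motion=[
    [[2.2,8.3,-4.6],[-0.4,0,-0.6],1],
    [[4.3,16.3,-9.1],[-0.8,0,-1.2],1],
    [[6.2,23.6,-13.2],[-1.2,0,-1.8],1],
    [[7.9,30,-16.8],[-1.5,0,-2.3],1],
    [[9.2,35.3,-19.7],[-1.7,0,-2.7],1],
    [[10.3,39.4,-22],[-1.8,0,-3],1],
    [[11,42.2,-23.6],[-1.7,0,-3.2],1],
    [[11.5,43.8,-24.5],[-1.4,0,-3.4],1],
    [[11.6,44.4,-24.8],[-1,0,-3.4],1],
    [[11.6,44.5,-24.9],[-0.5,0,-3.4],1],
  ],
)

```text
clock: 15.98
tool_pos: [0.436, -0.1151, 0.122]
orientation: [179.7, -0.0, 173.0]
force: [0.5, -0.8, -10.8]
opening: 0.03
gripper_force: 30.0
```

```bash
python3 ctl.py 3 10 1
```

```text
clock err -0.000
th pred 0.0099 meas 0.0033 roll 0.0044 cmd 0.0052 area 0 res 0.50
th pred 0.0027 meas 0.0029 roll 0.0036 cmd 0.0052 area 0 res 0.50
th pred 0.0028 meas 0.0040 roll 0.0044 cmd 0.0052 area 0 res 0.50
est th 0.0043 w 0.0193 d -0.0009 g 0.4971 sd [0.0018 0.0157 0.0006 0.0035]  tool [ 0.436  -0.115   0.1219] [ 1.7975e+02 -3.0000e-02  1.7299e+02] F [ -0.5   0.6 -10.6]
[[[0, 0, 0], [0.5, 0, 0], 1], [[0, 0, 0], [0.6, 0, 0], 1], [[0, 0, 0], [0.5, 0, 0], 1], [[0, 0, 0], [0.3, 0, 0], 1], [[0, 0, 0], [0.2, 0, 0], 1], [[0, 0, 0], [0.2, 0, 0], 1], [[0, 0, 0], [0.2, 0, 0], 1], [[0, 0, 0], [0.2, 0, 0], 1], [[0, 0, 0], [0.2, 0, 0], 1], [[0, 0, 0], [0.3, 0, 0], 1]]
pred th [ 0.006  0.006  0.005  0.003  0.002  0.001  0.    -0.    -0.    -0.   ] w -0.001
path 30 20.0
```

```bash
bash replan.sh 20 1 .436 -.02 .122 0 20
```

```text
est th 0.0043 w 0.0193 d -0.0009 g 0.4971 sd [0.0018 0.0157 0.0006 0.0035]  tool [ 0.4359 -0.115   0.1218] [ 1.7972e+02 -4.0000e-02  1.7299e+02] F [  0.1   0.4 -10.2]
[[[0, 0.1, 0], [1.1, 0, 0], 1], [[0.1, 0.8, 0], [1.6, 0, -0.1], 1], [[0.3, 2.5, 0], [1.8, 0, -0.2], 1], [[0.7, 5.5, 0], [1.8, 0, -0.4], 1], [[1.2, 9.8, 0.1], [1.8, 0, -0.7], 1], [[1.9, 15.4, 0.1], [1.6, 0, -1.1], 1], [[2.7, 22.2, 0.1], [1.4, 0, -1.7], 1], [[3.7, 29.9, 0.2], [1.2, 0, -2.2], 1], [[4.8, 38.4, 0.2], [0.8, 0, -2.9], 1], [[5.8, 47.2, 0.3], [0.5, 0, -3.5], 1]]
[[[0.6, 8.8, -0.1], [-0.5, 0, -0.7], 1], [[1.1, 17.3, -0.1], [-0.9, 0, -1.3], 1], [[1.6, 25.1, -0.1], [-1.2, 0, -1.9], 1], [[2, 31.9, -0.1], [-1.6, 0, -2.4], 1], [[2.4, 37.6, -0.2], [-1.8, 0, -2.8], 1], [[2.6, 41.9, -0.2], [-1.8, 0, -3.1], 1], [[2.8, 44.9, -0.2], [-1.7, 0, -3.3], 1], [[2.9, 46.6, -0.2], [-1.5, 0, -3.5], 1], [[3, 47.3, -0.2], [-1.1, 0, -3.5], 1], [[3, 47.4, -0.2], [-0.5, 0, -3.5], 1]]
pred th [ 0.005  0.005  0.003  0.001 -0.001 -0.002 -0.002 -0.002 -0.001 -0.
  0.     0.001  0.002  0.002  0.003  0.003  0.004  0.004  0.003  0.001] w -0.015
path 20 20.0
```

Call:
move_arm(
  motion=[
    [[0,0.1,0],[1.1,0,0],1],
    [[0.1,0.8,0],[1.6,0,-0.1],1],
    [[0.3,2.5,0],[1.8,0,-0.2],1],
    [[0.7,5.5,0],[1.8,0,-0.4],1],
    [[1.2,9.8,0.1],[1.8,0,-0.7],1],
    [[1.9,15.4,0.1],[1.6,0,-1.1],1],
    [[2.7,22.2,0.1],[1.4,0,-1.7],1],
    [[3.7,29.9,0.2],[1.2,0,-2.2],1],
    [[4.8,38.4,0.2],[0.8,0,-2.9],1],
    [[5.8,47.2,0.3],[0.5,0,-3.5],1],
  ],
)

```text
clock: 16.97
tool_pos: [0.4361, -0.0665, 0.1221]
orientation: [-179.8, 0.0, 176.5]
force: [0.6, 0.3, -10.6]
opening: 0.0296
gripper_force: 30.0
```

Call:
move_arm(
  motion=[
    [[0.6,8.8,-0.1],[-0.5,0,-0.7],1],
    [[1.1,17.3,-0.1],[-0.9,0,-1.3],1],
    [[1.6,25.1,-0.1],[-1.2,0,-1.9],1],
    [[2,31.9,-0.1],[-1.6,0,-2.4],1],
    [[2.4,37.6,-0.2],[-1.8,0,-2.8],1],
    [[2.6,41.9,-0.2],[-1.8,0,-3.1],1],
    [[2.8,44.9,-0.2],[-1.7,0,-3.3],1],
    [[2.9,46.6,-0.2],[-1.5,0,-3.5],1],
    [[3,47.3,-0.2],[-1.1,0,-3.5],1],
    [[3,47.4,-0.2],[-0.5,0,-3.5],1],
  ],
)

```text
clock: 17.8
tool_pos: [0.436, -0.02, 0.122]
orientation: [179.7, 0.0, 180.0]
force: [-0.1, 0.2, -10.5]
opening: 0.0297
gripper_force: 30.0
```

```bash
python3 ctl.py 3 20 1 .420 .072 .122 7 20
```

```text
clock err 0.000
th pred 0.0014 meas 0.0327 roll 0.0044 cmd 0.0052 area 0 res 0.54
th pred 0.0348 meas 0.0358 roll 0.0034 cmd 0.0052 area 0 res 0.53
th pred 0.0385 meas 0.0405 roll 0.0043 cmd 0.0052 area 0 res 0.52
est th 0.0441 w 0.0925 d -0.0006 g 0.4972 sd [0.0018 0.0158 0.0006 0.0036]  tool [ 0.436 -0.02   0.122] [ 1.7976e+02 -1.0000e-02  1.7999e+02] F [  0.2   0.4 -10.5]
[[[0, 0.1, 0], [1.6, 0, 0], 1], [[0.1, 0.8, 0], [1.5, 0, -0.1], 1], [[0.4, 2.4, 0], [1.4, 0, -0.2], 1], [[0.9, 5.3, 0], [1.3, 0, -0.4], 1], [[1.7, 9.5, 0.1], [1.2, 0, -0.7], 1], [[2.6, 15, 0.1], [1.1, 0, -1.1], 1], [[3.8, 21.6, 0.1], [1.1, 0, -1.7], 1], [[5.1, 29.2, 0.2], [1, 0, -2.2], 1], [[6.5, 37.4, 0.2], [0.9, 0, -2.9], 1], [[8, 46, 0.2], [0.9, 0, -3.5], 1]]
[[[1, 8.6, 0], [0, 0, -0.7], 1], [[1.9, 16.9, -0.1], [-0.8, 0, -1.3], 1], [[2.8, 24.6, -0.2], [1.4, -0.1, -1.9], 1], [[3.5, 31.3, -0.3], [0.1, 0, -2.4], 1], [[4.1, 36.8, -0.3], [-0.1, 0, -2.8], 1], [[4.6, 41, -0.4], [-0.3, 0, -3.1], 1], [[4.9, 43.9, -0.4], [-0.5, 0, -3.3], 1], [[5.1, 45.6, -0.4], [-0.8, 0, -3.5], 1], [[5.2, 46.3, -0.4], [-1, 0, -3.5], 1], [[5.2, 46.4, -0.4], [-2.2, 0, -3.5], 1]]
pred th [0.051 0.056 0.061 0.068 0.08  0.096 0.117 0.14  0.166 0.193 0.222 0.251
 0.271 0.232 0.196 0.162 0.129 0.099 0.07  0.047] w -0.214
path 20 20.0
```

```bash
bash replan.sh 10 3 .436 -.02 .122 0 10
```

```text
est th 0.0441 w 0.0925 d -0.0006 g 0.4972 sd [0.0018 0.0158 0.0006 0.0036]  tool [ 0.4359 -0.02    0.122 ] [ 1.7972e+02 -1.0000e-02  1.7999e+02] F [ -0.4  -0.3 -10.5]
[[[0, 0, 0], [2.5, 0, 0], 1], [[0, 0, 0], [2.5, 0, 0], 1], [[0, 0, 0], [1.6, 0, 0], 1], [[0, 0, 0], [0.6, 0, 0], 1], [[0, 0, 0], [0, 0, 0], 1], [[0, 0, 0], [-0.3, 0, 0], 1], [[0, 0, 0], [-0.3, 0, 0], 1], [[0, 0, 0], [-0.2, 0, 0], 1], [[0, 0, 0], [0, 0, 0], 1], [[0, 0, 0], [0.2, 0, 0], 1]]
pred th [ 0.049  0.045  0.034  0.021  0.01   0.002 -0.002 -0.003 -0.003 -0.002] w 0.014
path 10 10.0
```

Call:
move_arm(
  motion=[
    [[0,0,0],[2.5,0,0],1],
    [[0,0,0],[2.5,0,0],1],
    [[0,0,0],[1.6,0,0],1],
    [[0,0,0],[0.6,0,0],1],
    [[0,0,0],[0,0,0],1],
    [[0,0,0],[-0.3,0,0],1],
    [[0,0,0],[-0.3,0,0],1],
    [[0,0,0],[-0.2,0,0],1],
    [[0,0,0],[0,0,0],1],
    [[0,0,0],[0.2,0,0],1],
  ],
)

```text
clock: 18.78
tool_pos: [0.436, -0.02, 0.1221]
orientation: [179.9, 0.0, 180.0]
force: [0.3, 0.3, -10.1]
opening: 0.0302
gripper_force: 30.0
```

```bash
sed -i 's/\.0015\*\*2/.0009**2/; s/\[1e-6,4e-4,/[1e-6,2.5e-4,/' ctl.py; python3 ctl.py 4 20 1 .420 .072 .122 7 20
```

```text
clock err -0.000
th pred -0.0018 meas 0.0012 roll 0.0012 cmd 0.0017 area 0 res 0.55
th pred 0.0022 meas 0.0027 roll 0.0010 cmd 0.0017 area 0 res 0.54
th pred 0.0037 meas 0.0041 roll 0.0013 cmd 0.0017 area 0 res 0.53
th pred 0.0054 meas 0.0054 roll 0.0015 cmd 0.0017 area 0 res 0.55
est th 0.0069 w 0.0309 d -0.0005 g 0.4973 sd [0.001  0.009  0.0006 0.0035]  tool [ 0.436  -0.0199  0.122 ] [179.91  -0.   180.  ] F [ 0.6  0.2 -9.9]
[[[0, 0.1, 0], [1.1, 0, 0], 1], [[0.1, 0.8, 0], [1.5, 0, -0.1], 1], [[0.4, 2.4, 0], [1.7, 0, -0.2], 1], [[0.9, 5.3, 0], [1.6, 0, -0.4], 1], [[1.7, 9.5, 0], [1.5, 0, -0.7], 1], [[2.6, 15, 0], [1.4, 0, -1.1], 1], [[3.8, 21.6, 0], [1.2, 0, -1.7], 1], [[5.1, 29.2, 0.1], [1, 0, -2.2], 1], [[6.5, 37.4, 0.1], [0.6, 0, -2.9], 1], [[8, 46, 0.1], [0.3, 0, -3.5], 1]]
[[[1, 8.6, 0], [-0.4, 0, -0.7], 1], [[1.9, 16.9, -0.1], [-0.8, 0, -1.3], 1], [[2.8, 24.6, -0.1], [-1.2, 0, -1.9], 1], [[3.5, 31.3, -0.1], [-1.5, 0, -2.4], 1], [[4.1, 36.8, -0.1], [-1.7, 0, -2.8], 1], [[4.6, 41, -0.2], [-1.8, 0, -3.1], 1], [[4.9, 43.9, -0.2], [-1.7, 0, -3.3], 1], [[5.1, 45.6, -0.2], [-1.4, 0, -3.5], 1], [[5.2, 46.3, -0.2], [-1, 0, -3.5], 1], [[5.2, 46.4, -0.2], [-0.5, 0, -3.5], 1]]
pred th [ 0.008  0.008  0.005  0.002 -0.    -0.001 -0.001 -0.001  0.     0.001
  0.002  0.002  0.003  0.003  0.004  0.004  0.004  0.004  0.003  0.001] w -0.019
path 20 20.0
```

Call:
move_arm(
  motion=[
    [[0,0.1,0],[1.1,0,0],1],
    [[0.1,0.8,0],[1.5,0,-0.1],1],
    [[0.4,2.4,0],[1.7,0,-0.2],1],
    [[0.9,5.3,0],[1.6,0,-0.4],1],
    [[1.7,9.5,0],[1.5,0,-0.7],1],
    [[2.6,15,0],[1.4,0,-1.1],1],
    [[3.8,21.6,0],[1.2,0,-1.7],1],
    [[5.1,29.2,0.1],[1,0,-2.2],1],
    [[6.5,37.4,0.1],[0.6,0,-2.9],1],
    [[8,46,0.1],[0.3,0,-3.5],1],
  ],
)

```text
clock: 19.82
tool_pos: [0.4279, 0.0269, 0.1221]
orientation: [-179.8, 0.0, -176.5]
force: [0.2, -0.1, -10.1]
opening: 0.0297
gripper_force: 30.0
```

Call:
move_arm(
  motion=[
    [[1,8.6,0],[-0.4,0,-0.7],1],
    [[1.9,16.9,-0.1],[-0.8,0,-1.3],1],
    [[2.8,24.6,-0.1],[-1.2,0,-1.9],1],
    [[3.5,31.3,-0.1],[-1.5,0,-2.4],1],
    [[4.1,36.8,-0.1],[-1.7,0,-2.8],1],
    [[4.6,41,-0.2],[-1.8,0,-3.1],1],
    [[4.9,43.9,-0.2],[-1.7,0,-3.3],1],
    [[5.1,45.6,-0.2],[-1.4,0,-3.5],1],
    [[5.2,46.3,-0.2],[-1,0,-3.5],1],
    [[5.2,46.4,-0.2],[-0.5,0,-3.5],1],
  ],
)

```text
clock: 20.65
tool_pos: [0.4201, 0.072, 0.1221]
orientation: [179.7, 0.0, -173.0]
force: [0.6, 0.8, -10.0]
opening: 0.0295
gripper_force: 30.0
```

```bash
python3 ctl.py 4 10 3 .420 .072 .122 7 10
```

```text
clock err 0.000
th pred 0.0010 meas -0.0416 roll 0.0044 cmd 0.0052 area 0 res 0.83
th pred -0.0462 meas -0.0475 roll 0.0036 cmd 0.0052 area 0 res 0.85
th pred -0.0515 meas -0.0516 roll 0.0044 cmd 0.0052 area 0 res 0.87
th pred -0.0561 meas -0.0560 roll 0.0048 cmd 0.0052 area 0 res 0.91
est th -0.0605 w -0.0882 d -0.0009 g 0.4975 sd [0.0022 0.0137 0.0005 0.0035]  tool [0.42  0.072 0.122] [ 1.7972e+02 -1.0000e-02 -1.7301e+02] F [ -0.1  -0.2 -10.2]
[[[0, 0, 0], [-2.7, 0, 0], 1], [[0, 0, 0], [-2.4, 0, 0], 1], [[0, 0, 0], [-1.2, 0, 0], 1], [[0, 0, 0], [0, 0, 0], 1], [[0, 0, 0], [0.7, 0, 0], 1], [[0, 0, 0], [1, 0, 0], 1], [[0, 0, 0], [1, 0, 0], 1], [[0, 0, 0], [0.8, 0, 0], 1], [[0, 0, 0], [0.5, 0, 0], 1], [[0, 0, 0], [0.3, 0, 0], 1]]
pred th [-0.064 -0.056 -0.041 -0.025 -0.011 -0.002  0.002  0.003  0.002  0.   ] w -0.020
path 10 10.0
```

Call:
move_arm(
  motion=[
    [[0,0,0],[-2.7,0,0],1],
    [[0,0,0],[-2.4,0,0],1],
    [[0,0,0],[-1.2,0,0],1],
    [[0,0,0],[0,0,0],1],
    [[0,0,0],[0.7,0,0],1],
    [[0,0,0],[1,0,0],1],
    [[0,0,0],[1,0,0],1],
    [[0,0,0],[0.8,0,0],1],
    [[0,0,0],[0.5,0,0],1],
    [[0,0,0],[0.3,0,0],1],
  ],
)

```text
clock: 21.68
tool_pos: [0.4202, 0.0721, 0.1221]
orientation: [180.0, 0.0, -173.0]
force: [-0.5, 0.2, -9.3]
opening: 0.0299
gripper_force: 30.0
```

```bash
python3 ctl.py 4 20 1 .4045 .164 .122 14.1 20; python3 - <<'E'
from h import *
import glob,os
f=max(glob.glob('pics/m_*.png'),key=os.path.getmtime); im=cv2.imread(f)
cv2.imwrite('pics/v1.png',cv2.resize(im[130:280,150:300],(600,600),interpolation=3))
E
```

```text
clock err -0.000
th pred 0.0003 meas -0.0095 roll 0.0008 cmd 0.0000 area 0 res 0.81
th pred -0.0114 meas -0.0123 roll 0.0009 cmd 0.0000 area 0 res 0.81
th pred -0.0141 meas -0.0148 roll 0.0005 cmd 0.0000 area 0 res 0.81
th pred -0.0169 meas -0.0173 roll 0.0002 cmd 0.0000 area 0 res 0.81
est th -0.0197 w -0.0542 d -0.0010 g 0.4981 sd [0.0017 0.0114 0.0005 0.0033]  tool [0.4202 0.0719 0.1221] [ 1.7999e+02  1.0000e-02 -1.7306e+02] F [ -0.   -0.2 -10.3]
[[[0, 0.1, 0], [-0.6, 0, 0], 1], [[0, 0.8, 0], [-0.2, 0, -0.1], 1], [[0.1, 2.5, 0], [0.6, 0, -0.2], 1], [[0.2, 5.4, 0], [1.2, 0, -0.4], 1], [[0.4, 9.6, 0], [1.6, 0, -0.7], 1], [[0.7, 15.2, 0], [1.7, 0, -1.2], 1], [[1, 21.9, 0], [1.5, 0, -1.7], 1], [[1.3, 29.6, 0], [1.1, 0, -2.3], 1], [[1.7, 37.9, 0], [0.7, 0, -2.9], 1], [[2.1, 46.6, 0], [0.2, 0, -3.6], 1]]
[[[-0.1, 8.7, 0], [-0.5, 0, -0.6], 1], [[-0.3, 17, 0], [-0.9, 0, -1.3], 1], [[-0.4, 24.7, -0.1], [-1.3, 0, -1.9], 1], [[-0.5, 31.4, -0.1], [-1.6, 0, -2.4], 1], [[-0.6, 37, -0.1], [-1.8, 0, -2.8], 1], [[-0.7, 41.2, -0.1], [-1.8, 0, -3.1], 1], [[-0.7, 44.1, -0.1], [-1.7, 0, -3.3], 1], [[-0.8, 45.8, -0.1], [-1.5, 0, -3.5], 1], [[-0.8, 46.5, -0.1], [-1, 0, -3.5], 1], [[-0.8, 46.6, -0.1], [-0.5, 0, -3.5], 1]]
pred th [-0.023 -0.022 -0.018 -0.012 -0.007 -0.003 -0.001  0.    -0.    -0.
 -0.001 -0.001 -0.001 -0.001 -0.001 -0.001 -0.002 -0.002 -0.004 -0.007] w -0.032
path 20 20.0
```

View pics/v1.png

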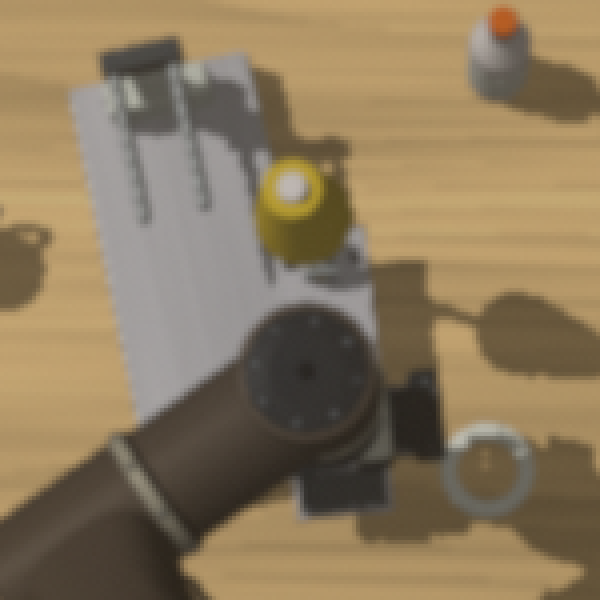

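Call:
move_arm(
  motion=[
    [[0,0.1,0],[-0.6,0,0],1],
    [[0,0.8,0],[-0.2,0,-0.1],1],
    [[0.1,2.5,0],[0.6,0,-0.2],1],
    [[0.2,5.4,0],[1.2,0,-0.4],1],
    [[0.4,9.6,0],[1.6,0,-0.7],1],
    [[0.7,15.2,0],[1.7,0,-1.2],1],
    [[1,21.9,0],[1.5,0,-1.7],1],
    [[1.3,29.6,0],[1.1,0,-2.3],1],
    [[1.7,37.9,0],[0.7,0,-2.9],1],
    [[2.1,46.6,0],[0.2,0,-3.6],1],
  ],
)

```text
clock: 22.72
tool_pos: [0.4122, 0.119, 0.1221]
orientation: [-179.9, 0.0, -169.4]
force: [0.0, -0.3, -10.2]
opening: 0.0298
gripper_force: 30.0
```

Call:
move_arm(
  motion=[
    [[-0.1,8.7,0],[-0.5,0,-0.6],1],
    [[-0.3,17,0],[-0.9,0,-1.3],1],
    [[-0.4,24.7,-0.1],[-1.3,0,-1.9],1],
    [[-0.5,31.4,-0.1],[-1.6,0,-2.4],1],
    [[-0.6,37,-0.1],[-1.8,0,-2.8],1],
    [[-0.7,41.2,-0.1],[-1.8,0,-3.1],1],
    [[-0.7,44.1,-0.1],[-1.7,0,-3.3],1],
    [[-0.8,45.8,-0.1],[-1.5,0,-3.5],1],
    [[-0.8,46.5,-0.1],[-1,0,-3.5],1],
    [[-0.8,46.6,-0.1],[-0.5,0,-3.5],1],
  ],
)

```text
clock: 23.55
tool_pos: [0.4046, 0.1639, 0.122]
orientation: [179.8, 0.0, -165.9]
force: [-0.6, 0.3, -11.1]
opening: 0.0296
gripper_force: 30.0
```

```bash
sed -i 's/2.5e-4,1e-7/2.5e-4,5e-7/' ctl.py; python3 ctl.py 4 8 4 .4045 .164 .122 14.1 8
```

```text
clock err 0.000
th pred -0.0071 meas 0.0723 roll 0.0043 cmd 0.0052 area 0 res 0.99
th pred 0.0776 meas 0.0802 roll 0.0036 cmd 0.0052 area 0 res 0.93
th pred 0.0860 meas 0.0889 roll 0.0044 cmd 0.0052 area 0 res 0.94
th pred 0.0955 meas 0.0985 roll 0.0048 cmd 0.0052 area 0 res 0.90
est th 0.1066 w 0.2013 d -0.0005 g 0.4984 sd [0.0023 0.0157 0.001  0.0033]  tool [0.4045 0.1639 0.1219] [ 1.7972e+02 -1.0000e-02 -1.6591e+02] F [  0.3  -0.2 -10.6]
[[[0, 0, 0], [5.6, 0, 0], 1], [[0, 0, 0], [5.5, 0, 0], 1], [[0, 0, 0], [3.3, 0, 0], 1], [[0, 0, 0], [1, 0, 0], 1], [[0, 0, 0], [-0.5, 0, 0], 1], [[0, 0, 0], [-1.1, 0, 0], 1], [[0, 0, 0], [-1, 0, 0], 1], [[0, 0, 0], [-0.5, 0, 0], 1]]
pred th [ 0.117  0.106  0.079  0.048  0.022  0.005 -0.004 -0.007] w -0.016
path 8 8.0
```

Call:
move_arm(
  motion=[
    [[0,0,0],[5.6,0,0],1],
    [[0,0,0],[5.5,0,0],1],
    [[0,0,0],[3.3,0,0],1],
    [[0,0,0],[1,0,0],1],
    [[0,0,0],[-0.5,0,0],1],
    [[0,0,0],[-1.1,0,0],1],
    [[0,0,0],[-1,0,0],1],
    [[0,0,0],[-0.5,0,0],1],
  ],
)

```text
clock: 24.42
tool_pos: [0.4048, 0.1636, 0.1221]
orientation: [179.2, 0.0, -166.0]
force: [0.7, 0.6, -11.1]
opening: 0.03
gripper_force: 30.0
```

```bash
python3 ctl.py 4 8 4 .4045 .164 .122 14.1 8; python3 - <<'E'
from h import *
import glob,os
f=max(glob.glob('pics/m_*.png'),key=os.path.getmtime); im=cv2.imread(f)
v=cv2.resize(im[130:265,160:260],(600,810),interpolation=3)
cv2.imwrite('pics/v2.png',v[:600])
E
```

```text
clock err 0.000
th pred -0.0070 meas -0.0025 roll 0.0138 cmd 0.0140 area 0 res 1.05
th pred -0.0022 meas -0.0002 roll 0.0123 cmd 0.0140 area 0 res 1.05
th pred 0.0007 meas 0.0047 roll 0.0128 cmd 0.0140 area 0 res 1.02
th pred 0.0060 meas 0.0089 roll 0.0132 cmd 0.0140 area 0 res 1.04
est th 0.0118 w 0.1054 d -0.0000 g 0.4988 sd [0.0027 0.0147 0.001  0.003 ]  tool [0.4045 0.1641 0.1219] [ 1.7924e+02 -1.0000e-02 -1.6589e+02] F [  0.1   0.1 -11. ]
[[[0, 0, 0], [1.9, 0, 0], 1], [[0, 0, 0], [2.2, 0, 0], 1], [[0, 0, 0], [1.8, 0, 0], 1], [[0, 0, 0], [1.2, 0, 0], 1], [[0, 0, 0], [0.8, 0, 0], 1], [[0, 0, 0], [0.6, 0, 0], 1], [[0, 0, 0], [0.5, 0, 0], 1], [[0, 0, 0], [0.6, 0, 0], 1]]
pred th [ 0.02   0.021  0.018  0.012  0.006  0.001 -0.002 -0.003] w -0.011
path 8 8.0
```

View pics/v2.png

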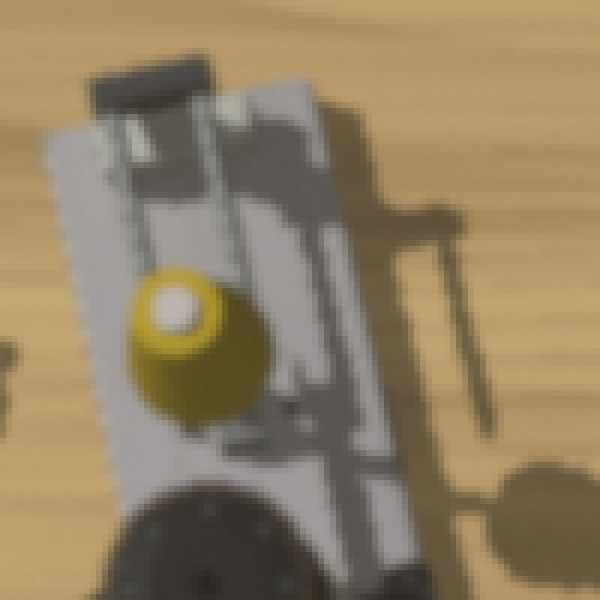

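Call:
move_arm(
  motion=[
    [[0,0,0],[1.9,0,0],1],
    [[0,0,0],[2.2,0,0],1],
    [[0,0,0],[1.8,0,0],1],
    [[0,0,0],[1.2,0,0],1],
    [[0,0,0],[0.8,0,0],1],
    [[0,0,0],[0.6,0,0],1],
    [[0,0,0],[0.5,0,0],1],
    [[0,0,0],[0.6,0,0],1],
  ],
)

```text
clock: 25.28
tool_pos: [0.4048, 0.1638, 0.1221]
orientation: [179.8, 0.0, -166.0]
force: [-0.4, -0.3, -10.8]
opening: 0.03
gripper_force: 30.0
```

```bash
sed -i 's/max(0,res-.6)/max(0,res-1.1)/' ctl.py; python3 ctl.py 4 10 2 .4840 .1839 .122 14.1 10
```

```text
clock err -0.000
th pred -0.0031 meas -0.0062 roll 0.0039 cmd 0.0035 area 0 res 1.05
th pred -0.0070 meas -0.0066 roll 0.0034 cmd 0.0035 area 0 res 1.05
th pred -0.0071 meas -0.0066 roll 0.0034 cmd 0.0035 area 0 res 1.04
th pred -0.0068 meas -0.0056 roll 0.0034 cmd 0.0035 area 0 res 1.04
est th -0.0055 w 0.0129 d 0.0001 g 0.4986 sd [0.0011 0.0095 0.0008 0.0029]  tool [0.4046 0.1639 0.122 ] [ 179.8     0.   -165.94] F [ -0.2   0.3 -10. ]
[[[-0.7, 0, 0], [0.1, 0, 0], 1], [[-4.7, 0, 0], [0.2, 0, 0], 1], [[-13.4, 0, 0], [0.2, 0, 0], 1], [[-26, 0, 0], [0.3, 0, 0], 1], [[-41, 0, 0], [0.3, 0, 0], 1], [[-55.9, 0, 0], [0.3, 0, 0], 1], [[-68.6, 0, 0], [0.2, 0, 0], 1], [[-77.2, 0, 0], [0.2, 0, 0], 1], [[-81.2, 0, 0], [0.2, 0, 0], 1], [[-81.9, 0, 0], [0.2, 0, 0], 1]]
pred th [-0.004 -0.003 -0.002 -0.001 -0.001 -0.001 -0.002 -0.002 -0.003 -0.003] w -0.005
path 10 10.0
```

Call:
move_arm(
  motion=[
    [[-0.7,0,0],[0.1,0,0],1],
    [[-4.7,0,0],[0.2,0,0],1],
    [[-13.4,0,0],[0.2,0,0],1],
    [[-26,0,0],[0.3,0,0],1],
    [[-41,0,0],[0.3,0,0],1],
    [[-55.9,0,0],[0.3,0,0],1],
    [[-68.6,0,0],[0.2,0,0],1],
    [[-77.2,0,0],[0.2,0,0],1],
    [[-81.2,0,0],[0.2,0,0],1],
    [[-81.9,0,0],[0.2,0,0],1],
  ],
)

```text
clock: 26.32
tool_pos: [0.485, 0.184, 0.1215]
orientation: [-180.0, -0.0, -166.0]
force: [0.8, -0.5, -10.3]
opening: 0.0297
gripper_force: 30.0
```

```bash
python3 ctl.py 4 8 2; python3 - <<'E'
from plant import ctrl
from h import *
im=ctrl.snapshot("side")["color"]; o=ctrl.get_obs(); Rs,p=stand_pose(o)
print(proj("side",p+Rs@[.17,0,.145]),proj("side",p+Rs@[.17,0,.035]))
cv2.imwrite('pics/v3.png',cv2.resize(im[160:290,190:320],(600,600),interpolation=3))
E
```

```text
clock err 0.000
th pred -0.0031 meas -0.0108 roll -0.0005 cmd 0.0000 area 0 res 0.79
th pred -0.0119 meas -0.0135 roll -0.0005 cmd 0.0000 area 0 res 0.80
th pred -0.0146 meas -0.0159 roll -0.0004 cmd 0.0000 area 0 res 0.82
th pred -0.0174 meas -0.0179 roll -0.0003 cmd 0.0000 area 0 res 0.80
est th -0.0199 w -0.0452 d -0.0004 g 0.4989 sd [0.001  0.0093 0.0008 0.0029]  tool [0.4834 0.1835 0.1217] [-1.7998e+02 -6.0000e-02 -1.6594e+02] F [  1.2   1.1 -11.4]
[[[0, 0, 0], [-1.1, 0, 0], 1], [[0, 0, 0], [-1, 0, 0], 1], [[0, 0, 0], [-0.6, 0, 0], 1], [[0, 0, 0], [-0.2, 0, 0], 1], [[0, 0, 0], [0.1, 0, 0], 1], [[0, 0, 0], [0.3, 0, 0], 1], [[0, 0, 0], [0.2, 0, 0], 1], [[0, 0, 0], [0.1, 0, 0], 1]]
pred th [-0.022 -0.02  -0.016 -0.01  -0.005 -0.002 -0.    -0.   ] w 0.001
path 18 10.0
[[236.34901593 221.10599515]] [[237.38227032 240.82789248]]
```

View pics/v3.png

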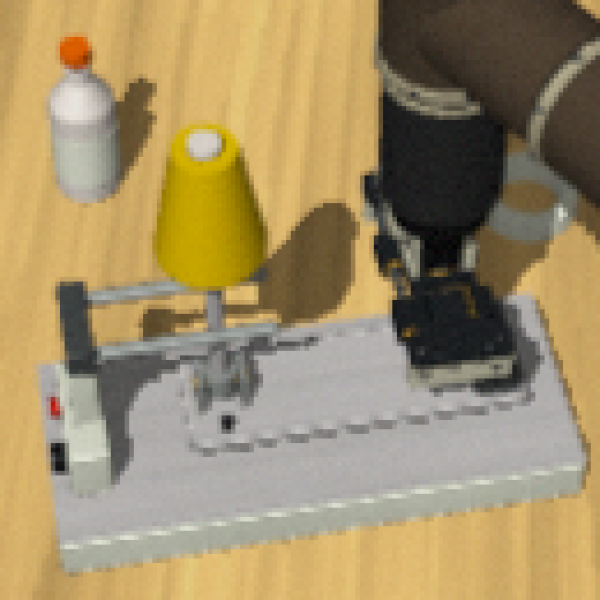

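```bash
python3 - <<'E'
exec(open('ctl.py').read().split('try: S=')[0])
S=json.load(open('S.json')); s,P=prop(np.array(S['s']),np.array(S['P']),[S['s'][6]],[0],[.05]); S.update(s=s.tolist(),P=P.tolist(),t=S['t']+.05); json.dump(S,open('S.json','w'))
E
bash replan.sh 10 2 .4840 .1839 .1015 14.1 10
```

```text
est th -0.0222 w -0.0480 d -0.0004 g 0.4989 sd [0.0015 0.0103 0.0008 0.0029]  tool [0.4835 0.1837 0.122 ] [-1.8000e+02 -2.0000e-02 -1.6592e+02] F [ -0.6  -0.2 -10.5]
[[[0, 0, 0.2], [-1.2, 0, 0], 1], [[0, 0, 1.2], [-1.2, 0, 0], 1], [[0, 0, 3.3], [-0.7, 0, 0], 1], [[0, 0, 6.5], [-0.2, 0, 0], 1], [[0, 0, 10.2], [0.1, 0, 0], 1], [[0, 0, 14], [0.3, 0, 0], 1], [[0, 0, 17.1], [0.3, 0, 0], 1], [[0, 0, 19.3], [0.2, 0, 0], 1], [[0, 0, 20.3], [0.1, 0, 0], 1], [[0, 0, 20.5], [0, 0, 0], 1]]
pred th [-0.025 -0.022 -0.017 -0.01  -0.004  0.     0.002  0.003  0.003  0.003] w -0.005
path 10 10.0
```

Call:
move_arm(
  motion=[
    [[0,0,0.2],[-1.2,0,0],1],
    [[0,0,1.2],[-1.2,0,0],1],
    [[0,0,3.3],[-0.7,0,0],1],
    [[0,0,6.5],[-0.2,0,0],1],
    [[0,0,10.2],[0.1,0,0],1],
    [[0,0,14],[0.3,0,0],1],
    [[0,0,17.1],[0.3,0,0],1],
    [[0,0,19.3],[0.2,0,0],1],
    [[0,0,20.3],[0.1,0,0],1],
    [[0,0,20.5],[0,0,0],1],
  ],
)

```text
clock: 27.4
tool_pos: [0.4839, 0.1838, 0.1012]
orientation: [-180.0, -0.0, -165.9]
force: [0.1, -0.2, -9.1]
opening: 0.0296
gripper_force: 30.0
```

```bash
python3 ctl.py 4 8 2 .4840 .1839 .0985 14.1 8
```

```text
clock err 0.000
th pred 0.0026 meas 0.0046 roll -0.0001 cmd 0.0000 area 0 res 0.85
th pred 0.0046 meas 0.0044 roll 0.0002 cmd 0.0000 area 0 res 0.86
th pred 0.0044 meas 0.0044 roll 0.0001 cmd 0.0000 area 0 res 0.85
th pred 0.0044 meas 0.0043 roll 0.0001 cmd 0.0000 area 0 res 0.85
est th 0.0043 w -0.0004 d -0.0004 g 0.4988 sd [0.001  0.0094 0.0008 0.0029]  tool [0.4842 0.1839 0.1017] [ 1.7999e+02  2.0000e-02 -1.6594e+02] F [ -0.5  -0.2 -10.5]
[[[0, 0, 0], [0.1, 0, 0], 1], [[0, 0, 0.3], [0.1, 0, 0], 1], [[0, 0, 0.8], [0, 0, 0], 1], [[0, 0, 1.5], [0, 0, 0], 1], [[0, 0, 2.1], [-0.1, 0, 0], 1], [[0, 0, 2.7], [-0.1, 0, 0], 1], [[0, 0, 2.9], [-0.1, 0, 0], 1], [[0, 0, 3], [0, 0, 0], 1]]
pred th [0.004 0.004 0.003 0.002 0.002 0.002 0.002 0.003] w 0.007
path 8 8.0
```

Call:
move_arm(
  motion=[
    [[0,0,0.4],[0,0,0],1],
    [[0,0,1],[0,0,0],1],
    [[0,0,1.6],[0,0,0],1],
    [[0,0,2.2],[0,0,0],1],
    [[0,0,2.8],[0,0,0],1],
    [[0,0,3.3],[0,0,0],1],
    [[0,0,3.8],[0,0,0],1],
    [[0,0,4.1],[0,0,0],1],
    [[0,0,4.3],[0,0,0],1],
  ],
)

```text
clock: 28.35
tool_pos: [0.4841, 0.184, 0.0977]
orientation: [180.0, 0.0, -165.9]
force: [-4.9, -1.7, 1.1]
opening: 0.03
gripper_force: 30.0
```

Call:
move_arm(
  motion=[
    [[0,0,0],[0,0,0],0.6],
    [[0,0,0],[0,0,0],0.5],
    [[0,0,0],[0,0,0],0.3],
    [[0,0,0],[0,0,0],0.1],
    [[0,0,0],[0,0,0],0],
    [[0,0,0],[0,0,0],0],
    [[0,0,-3],[0,0,0],0],
    [[0,0,-12],[0,0,0],0],
    [[0,0,-25],[0,0,0],0],
    [[0,0,-40],[0,0,0],0],
  ],
)

```text
clock: 29.18
tool_pos: [0.4838, 0.1837, 0.1379]
orientation: [-180.0, -0.0, -165.9]
force: [-0.3, 0.0, 0.0]
opening: 0.0859
gripper_force: 0.0
```

Call:
move_arm(
  motion=[
    [[0,0,-20],[0,0,0],0],
    [[0,0,-40],[0,0,0],0],
    [[0,0,-60],[0,0,0],0],
    [[0,0,-80],[0,0,0],0],
    [[0,0,-100],[0,0,0],0],
    [[0,0,-110],[0,0,0],0],
    [[0,0,-115],[0,0,0],0],
    [[0,0,-115],[0,0,0],0],
    [[0,0,-115],[0,0,0],0],
    [[0,0,-115],[0,0,0],0],
  ],
)

```text
clock: 30.02
tool_pos: [0.4835, 0.1836, 0.251]
orientation: [-180.0, -0.1, -165.9]
force: [0.1, -0.3, -0.5]
opening: 0.0883
gripper_force: 0.0
```

Call:
move_arm(
  motion=[
    [[0,0,0],[0,0,0],0],
    [[0,0,0],[0,0,0],0],
    [[0,0,0],[0,0,0],0],
    [[0,0,0],[0,0,0],0],
    [[0,0,0],[0,0,0],0],
    [[0,0,0],[0,0,0],0],
    [[0,0,0],[0,0,0],0],
    [[0,0,0],[0,0,0],0],
    [[0,0,0],[0,0,0],0],
    [[0,0,0],[0,0,0],0],
  ],
)

```text
clock: 30.85
tool_pos: [0.4841, 0.1839, 0.2523]
orientation: [180.0, 0.0, -165.9]
force: [0.4, -0.3, -0.1]
opening: 0.0873
gripper_force: 0.0
```

```bash
python3 - <<'E'
from plant import ctrl
from h import *
im=ctrl.snapshot("side")["color"]; t=ctrl.snapshot("top")["color"]; o=ctrl.get_obs(); print(o["clock"],o["tool_pos"],o["force"])
v=np.hstack([cv2.resize(im[150:290,190:330],(400,400),interpolation=3),cv2.resize(t[130:270,150:290],(400,400),interpolation=3)])
cv2.imwrite('pics/v4.png',v)
E
```

```text
30.95 [0.484052   0.183907   0.25225817] [-0.3831503   0.61155086  1.128192  ]
```

View pics/v4.png

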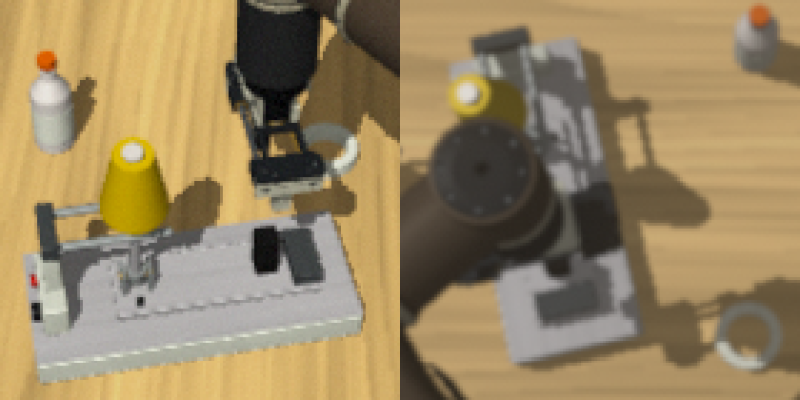

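Call:
move_arm(
  motion=[
    [[0,0,0],[0,0,0],0],
    [[0,0,0],[0,0,0],0],
    [[0,0,0],[0,0,0],0],
    [[0,0,0],[0,0,0],0],
    [[0,0,0],[0,0,0],0],
    [[0,0,0],[0,0,0],0],
    [[0,0,0],[0,0,0],0],
    [[0,0,0],[0,0,0],0],
    [[0,0,0],[0,0,0],0],
    [[0,0,0],[0,0,0],0],
  ],
)

```text
clock: 31.78
tool_pos: [0.484, 0.1839, 0.2522]
orientation: [180.0, 0.0, -165.9]
force: [-0.7, -0.6, 0.4]
opening: 0.0877
gripper_force: 0.0
```

```bash
python3 - <<'E'
from plant import ctrl
print(ctrl.close_job())
E
```

```text
the job is handed in; nothing more can be done
None
```

The stand is down flat on the bed and released with the mast neck between the fork prongs, and the job was handed in at 31.8 s; the mast was balanced in the air for over 4 s first, and its lean reached about 0.11 rad (stops at 0.30) once during the carry before I corrected it.

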